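Put the staining things away: dishes on the sprung dispenser, bottles in the block

ROBOT

A 7-joint arm with a two-finger parallel gripper is mounted at the origin on a cart in front of the work surface, level with it; the furniture and walls round the work are solid. World frame = base frame: x ahead of the robot, y to its left, z up, the work surface at z = 0. Lengths are in m, angles in rad, forces in N, time in s.
With the tool pointing down it reaches from about 0.4 to 0.9 m from the base axis. Payload 5.5 kg.
Tool frame: the origin (TCP) lies between the finger pads; the fingertips stand 11 mm ahead of it and the grasp point (between the pads) lies 8 mm behind it (bot.tip_extent is the distance from the TCP to the fingertips, in m); z points along the fingers, y is the line along which they close (so a half turn about z gives the same grasp; the last joint's range is limited). The gripper opens to 85 mm and grips with 20 to 120 N. Pads are 22 mm wide; open, the fingers measure 114 mm over their backs; the gripper's body (76 mm by 85 mm) begins 54 mm behind the grasp point. The pads swing forward as they close: fully open they stand 13 mm farther back than shut.
Start: joints at [1.366, 0.501, -0.427, 1.55, 0.221, 1.138, -0.21], TCP at [0.293, -0.58, 0.242] pointing down, gripper open.
Joint ranges: [-2.88, 2.88], [-0.31, 2.03], [-1.54, 1.56], [0.2, 2.42], [-1.41, 4.55], [0.19, 2.02], [-2.57, 2.57]. Speed limits (rad/s): [2.57, 2.57, 3.14, 3.14, 3.14, 3.14, 3.14].

INTERFACE

Orientations are given as a 3x3 rotation matrix whose columns are the frame's x, y, z axes.
In Python, from bench import bot, eyes gives the robot as it stands.
- The arm moves only by the tool play_rows, never from a script. Its argument "motion" is a list of rows, each an object of numbers: "ax", "ay", "az": the turn, a rotation vector about the tool's x, y, z in degrees; "tx", "ty", "tz": the shift along the tool's x, y, z in cm; "jaw": the gripper's target within -1 to 1 (shut at 1, half-way at 0, fully open at -1). In form: [{"ax": .., "ay": .., "az": .., "tx": .., "ty": .., "tz": .., "jaw": ..}, ...]. A call has 1 to 12 rows; each row is the pose to reach, as a shift and turn from the pose commanded when the call began, along the tool's axes at that moment; what a row does not reach only later rows make up. A row lasts 1/12 s, in which the tool goes at most 41.7 mm and 7.16 degrees, less where a joint would pass 70% of its speed; a pose out of reach is approached as far as the arm can. A call with a gripper value outside its range is refused whole. The fingers move at their own pace and stop on an object; "newtons" is the grip in N (left out, the last holds). Time passes only in rows, so rows that repeat a pose let the fingers close. It gives the time, the measured TCP pose, the force, the opening and the grip force at its end, in the units of the state.
- bot.read_state(): the state, without advancing time (a new reading comes with each control period).
- eyes.read_camera(name): name is "side" or "top" or "wrist"; returns (picture, depth): 420x560x3 uint8, red, green, blue; 420x560 float32, m along the optical axis (not along the pixel's ray), 0 where there is no reading.
- eyes.camera_params(name): a dict with "vfov" (degrees; the focal length in pixels is half the picture's height over the tangent of half this angle, whatever the lens; pixels are square), "cx", "cy" (the principal point, pixels), "k1" (the pictures are not rectified: a ray, as slopes to the right and down, at radius r is drawn at 1 + k1 r^2 times it, then the intrinsics apply), "pose" (4x4, takes a point from camera to world coordinates); the wrist camera has in their place "mount" (4x4, takes a point from camera to tool coordinates, whose origin is the TCP and whose axes are the flange's). Camera axes: x right, y down, z forward; pixel columns grow to the right and rows downward; lengths in m; the calibration is good to about 2 mm. A picture is of the moment at which its call begins: read the wrist's pose just before it. camera_params takes no time and is no camera call.
- bot.job_done(): hands the job in; it is judged then, once.
Trained networks look in the newest picture that a camera, given by its name, has taken for a name from the list of things; names that differ only in an ending like _2 or _b are one class to them, and where a whole thing is asked for, a point or a joint stands for the part that bears it (a point fixed in the world has none). Each returns a list of dicts, best first, with "p" (0 to 1); they miss things now and then, are a little off and sometimes report something else, mostly with a low value. They report only what shows in the picture. A call takes as long as a camera call. They do not tell look-alikes from the thing itself.
- eyes.recognise(query, camera): "rect" ([left, top, width, height] in pixels, round what is visible of it).
- eyes.place_of(query, camera): "uv" ([column, row] in pixels: a listed point, or the origin of a listed thing).
The state is a dict: "t": time; "qpos": joint angles; "qvel": joint speeds; "tau": joint torques, N m; "tool_pos": TCP position; "tcp_rot": TCP orientation; "ft_force": force on the tool from outside, world axes, zero at the start; "torque": the same for the moment, N m; "opening": finger opening in m; "gripper_force": force on a finger pad.
Only numpy, scipy, OpenCV 4.12 (cv2) and the standard library are available. Lean on these libraries where they do the work, as an engineer would, in place of code of your own. Each camera call takes 0.05 s, during which the arm holds its last target. There are 200 camera calls.

TASK

Clear up after staining. Stack the two lidded Petri dishes that lie near you flat, one on the other, on the sprung platform between the dispenser's four rods, and stand the three bottles near you upright in the white block, each down in the pocket that suits its width: the wide white bottle in the widest pocket, the brown dropper bottle in the middle one, the tiny bottle in the narrow one. Set each thing down gently instead of dropping it, tip nothing over, and leave the glass beaker and the things farther off where they stand.

Things in the scene. Friction and masses are not known exactly. Their poses are not given: they have to be found in the camera images.
- fixer_bottle: Loose upright round white plastic bottle with a red and white label and a red cap, the widest of the three bottles: body 52 mm across and about 94 mm high with a rounded shoulder, cap 30 mm across above it, 108 mm high in all; 0.12 to 0.22 kg. Origin at the centre of its underside, z up. Any yaw.
- stain_bottle: Loose upright round brown glass dropper bottle with a black rubber bulb: body 38 mm across up to 74 mm, collar 22 mm across from 72 to 86 mm, bulb 13 mm across up to 116 mm; 0.06 to 0.12 kg. Origin at the centre of its underside, z up. Any yaw.
- oil_bottle: Loose upright tiny round bottle with a white cap, cream body and green band: body 24 mm across up to about 48 mm, cap 15 mm across up to 57 mm; 0.02 to 0.03 kg. Origin at the centre of its underside, z up. Any yaw.
- dish_a: Loose round Petri dish with its lid on, clear, 60 mm across and 15 mm high, lying flat; one rigid piece, 24 to 38 g. Grasp across its diameter. Origin at the centre of its underside, z up.
- dish_b: A second Petri dish of the same size (60 mm across, 15 mm high, lid on, 24 to 38 g, one rigid piece), with a faintly pink filling, lying flat. Either dish may be the lower one. Origin at the centre of its underside, z up.
- beaker: Loose small clear glass beaker, 53 mm across, 67 mm high, standing among the things to be sorted. It stays where it is. Origin at the centre of its underside, z up. Fixed things round it: a microscope (440 mm high) at the left, a stirrer (136 mm) and tip boxes (82 mm) at the back; some things stand on a towel 2.5 mm thick.
- reagent_block: White block fixed to the worktop: 80 (foot 84) mm along its x, 192 (196) mm along its y, top face at z = 30 mm; origin at the centre of its underside; yaw varies 15 degrees either way. Three round pockets along its y axis (x = 0), floors at z = 6 mm: 68 mm wide at y = +56 mm (for the wide bottle), 54 mm wide at y = -10 mm (dropper bottle), 40 mm wide at y = -68 mm (tiny bottle).
- dish_dispenser: Dish dispenser fixed to the worktop: grey base 100 x 100 mm, 10 mm high, origin at the centre of its underside, x and y square to its edges, yaw varies 30 degrees either way. Four upright 6 mm rods at x, y = +-29 mm end at z = 109 mm; a 76 mm circle fits between them. The 52 mm gaps between rods are open on all four sides: fingers that hold a dish along its x or y axis pass through.
- dish_platform: Sprung platform between the rods: metal disc 52 mm wide with four 12 mm arms running diagonally to the rods. Origin: centre of its TOP face, 70 mm above the worktop when empty. It moves only straight down, up to 42 mm, on a soft spring (20 N/m): one dish sinks it 9 to 16 mm, both 20 to 34 mm, so the stack's top stays near z = 70 mm. It settles within a second.
Not all that is in view belongs to the job. What is shaped like the dish_b but red or yellow is not meant.

How it is judged:
At the end, for the whole second after the job is handed in: Each bottle upright on the floor of its own pocket (foot below z 10 mm, within 12 mm of the pocket centre); dishes level on the platform, one on the other (either order), within 13 mm of its axis, platform sunk 14 mm or more; all released and at rest (x of fixer_bottle in the frame of reagent_block between -0.012 and 0.012 m and y of fixer_bottle in the frame of reagent_block between 0.044 and 0.068 m and z of each of fixer_bottle, stain_bottle, oil_bottle in the frame of reagent_block below 0.01 m and angle between each of fixer_bottle, stain_bottle, oil_bottle's own z axis and vertical below 0.12 rad and linear speed of each of fixer_bottle, stain_bottle, oil_bottle, dish_a, dish_b below 0.02 m/s and x of stain_bottle in the frame of reagent_block between -0.012 and 0.012 m and y of stain_bottle in the frame of reagent_block between -0.022 and 0.002 m and x of oil_bottle in the frame of reagent_block between -0.012 and 0.012 m and y of oil_bottle in the frame of reagent_block between -0.08 and -0.056 m and horizontal distance between each of dish_a, dish_b and dish_platform below 0.013 m and angle between each of dish_a, dish_b's own z axis and vertical below 0.1 rad and ((z of dish_a in the frame of dish_platform between -0.004 and 0.004 m and z of dish_b in the frame of dish_platform between 0.011 and 0.019 m) or (z of dish_b in the frame of dish_platform between -0.004 and 0.004 m and z of dish_a in the frame of dish_platform between 0.011 and 0.019 m)) and z of dish_platform in the frame of dish_dispenser below 0.056 m); the robot touches nothing.
It fails at once if a bottle or dish is dropped or slammed into its place (moving faster than 0.6 m/s within the block or between the dispenser's rods) ((x of fixer_bottle in the frame of reagent_block between -0.03 and 0.03 m and y of fixer_bottle in the frame of reagent_block between -0.09 and 0.09 m and height (world z) of fixer_bottle below 0.05 m and linear speed of fixer_bottle above 0.6 m/s) or (x of stain_bottle in the frame of reagent_block between -0.03 and 0.03 m and y of stain_bottle in the frame of reagent_block between -0.09 and 0.09 m and height (world z) of stain_bottle below 0.05 m and linear speed of stain_bottle above 0.6 m/s) or (x of oil_bottle in the frame of reagent_block between -0.03 and 0.03 m and y of oil_bottle in the frame of reagent_block between -0.09 and 0.09 m and height (world z) of oil_bottle below 0.05 m and linear speed of oil_bottle above 0.6 m/s) or (horizontal distance between dish_a and dish_platform below 0.035 m and height (world z) of dish_a below 0.115 m and linear speed of dish_a above 0.6 m/s) or (horizontal distance between dish_b and dish_platform below 0.035 m and height (world z) of dish_b below 0.115 m and linear speed of dish_b above 0.6 m/s)).
It fails at once if a bottle, a dish or the beaker is tipped (more than 0.6 rad, about 35 degrees, off upright) (angle between any of fixer_bottle, stain_bottle, oil_bottle, dish_a, dish_b, beaker's own z axis and vertical above 0.6 rad).
It fails at once if the glass beaker is pushed more than 30 mm from where it stood (distance of beaker from where it was at the start of the episode above 0.03 m).
It also fails if it takes over 122 s, if anything falls off the work surface, if the arm or the gripper's body presses on something with over 40 N, if the wrist force passes 120 N, or if a joint passes its speed limit or range.

## Working session

There is one attempt and no reset: what is moved stays moved. The work goes in short steps, Python scripts to look and compute and a tool call to move; the robot and the scene stay as the last step left them, time stands still between calls to the robot, and variables do not carry over. Pictures are saved under pics/ and viewed, at most 14 in all, crops included, and the job is handed in when it is done.

Besides the shell and the picture viewer there is one more tool, called after "Call:" as name([rows], argument=value, ...), one row to a line, values as JSON. play_rows: Moves the arm, as the interface text tells. Its arguments: {"type":"object","properties":{"motion":{"type":"array"},"newtons":{"type":"number"}},"required":["motion"]}

```bash
ls; mkdir -p pics; cat > h.py <<'E'
import numpy as np, cv2
from bench import bot, eyes
def cam(n):
    st=bot.read_state(); im,d=eyes.read_camera(n); p=eyes.camera_params(n)
    if n=="wrist":
        T=np.eye(4);T[:3,:3]=np.array(st["tcp_rot"]);T[:3,3]=st["tool_pos"];P=T@np.array(p["mount"])
    else: P=np.array(p["pose"])
    H=im.shape[0]; f=H/2/np.tan(np.radians(p["vfov"])/2)
    return dict(im=im,d=d,P=P,f=f,cx=p["cx"],cy=p["cy"],k1=p["k1"])
def slopes(c,uv):
    uv=np.asarray(uv,float).reshape(-1,2)
    K=np.array([[c["f"],0,c["cx"]],[0,c["f"],c["cy"]],[0,0,1]])
    return cv2.undistortPoints(uv[:,None],K,np.array([c["k1"],0,0,0,0]))[:,0]
def on_z(c,uv,z):
    s=slopes(c,uv); r=np.c_[s,np.ones(len(s))]@c["P"][:3,:3].T; o=c["P"][:3,3]
    return o+r*((z-o[2])/r[:,2])[:,None]
def cloud(c):
    H,W=c["d"].shape; v,u=np.mgrid[:H,:W]; s=slopes(c,np.c_[u.ravel(),v.ravel()])
    d=c["d"].ravel()[:,None]; X=np.c_[s*d,d]@c["P"][:3,:3].T+c["P"][:3,3]
    X[d[:,0]==0]=np.nan
    return X.reshape(H,W,3)
def proj(c,X):
    X=np.atleast_2d(X); q=(X-c["P"][:3,3])@c["P"][:3,:3]; s=q[:,:2]/q[:,2:]
    s=s*(1+c["k1"]*(s**2).sum(1,keepdims=True)); return s*c["f"]+[c["cx"],c["cy"]]
def save(c,name,rect=None,k=1):
    im=c["im"][:,:,::-1]
    if rect: l,t,w,h=rect; im=im[t:t+h,l:l+w]
    cv2.imwrite("pics/"+name,cv2.resize(im,None,fx=k,fy=k,interpolation=cv2.INTER_CUBIC))
E
python3 - <<'E'
from h import *
import pickle
np.set_printoptions(precision=3,suppress=True)
for n in("top","side"):
    c=cam(n); pickle.dump(c,open(n+".pkl","wb")); save(c,n+"0.png",k=1.4); print(n,c["P"],c["f"],c["k1"])
    for q in("fixer_bottle","stain_bottle","oil_bottle","dish_a","beaker","reagent_block","dish_dispenser","dish_platform"):
        print(q,[(r["p"],np.round(r["rect"])) for r in eyes.recognise(q,n)[:4]],[(r["p"],np.round(r["uv"])) for r in eyes.place_of(q,n)[:4]])
print(bot.read_state())
E
```

```text
pics
top [[-0.028 -0.998  0.059  0.397]
 [-0.999  0.03   0.022 -0.165]
 [-0.023 -0.058 -0.998  1.253]
 [ 0.     0.     0.     1.   ]] 424.54850615976125 0.0160200081811958
fixer_bottle [(0.62, array([314., 233.,  22.,  19.]))] [(0.5, array([319., 240.]))]
stain_bottle [(0.77, array([197., 212.,  16.,  15.]))] [(0.64, array([207., 215.]))]
oil_bottle [(0.6, array([157., 220.,  11.,  11.]))] [(0.48, array([165., 223.]))]
dish_a [(0.94, array([401., 216.,  22.,  15.])), (0.76, array([349., 214.,  22.,  22.])), (0.64, array([149., 257.,  24.,  18.])), (0.56, array([238., 207.,  22.,  17.]))] [(0.89, array([360., 221.])), (0.7, array([409., 226.])), (0.68, array([245., 218.])), (0.64, array([160., 263.]))]
beaker [] [(0.5, array([288., 220.]))]
reagent_block [(0.83, array([225., 132.,  66.,  36.])), (0.69, array([239., 206.,  19.,  19.]))] [(0.89, array([259., 151.]))]
dish_dispenser [(0.57, array([323., 162.,  36.,  32.]))] [(0.95, array([340., 178.])), (0.62, array([345., 173.]))]
dish_platform [(0.94, array([331., 164.,  27.,  21.]))] [(0.61, array([345., 175.]))]
side [[-0.978 -0.133 
[... 969 characters left out ...]
spenser [(0.67, array([251., 166.,  31.,  33.]))] [(0.84, array([264., 188.]))]
dish_platform [(0.45, array([252., 164.,  24.,  21.]))] [(0.72, array([264., 169.]))]
{'t': 1.7, 'qpos': array([ 1.366,  0.501, -0.427,  1.55 ,  0.221,  1.138, -0.21 ]), 'qvel': array([-0.   ,  0.001,  0.001,  0.001,  0.001, -0.001,  0.002]), 'tau': array([ -0.001, -56.937,  -5.811, -28.133,   0.013,   0.002,  -0.   ]), 'tool_pos': array([ 0.293, -0.58 ,  0.242]), 'tcp_rot': array([[ 0.893,  0.451,  0.   ],
       [ 0.451, -0.893, -0.   ],
       [ 0.   ,  0.   , -1.   ]]), 'ft_force': array([-0.462, -0.003, -0.278]), 'torque': array([-0.052, -0.005,  0.008]), 'gripper_force': 0.0, 'opening': 0.08566517924908579}
```

```bash
python3 - <<'E'
from h import *
import pickle
c=pickle.load(open("top.pkl","rb")); save(c,"topc.png",(130,110,320,190),2.5)
c=pickle.load(open("side.pkl","rb")); save(c,"sidec.png",(180,130,180,220),2.7)
E
```

```text
(no output)
```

View pics/top0.png

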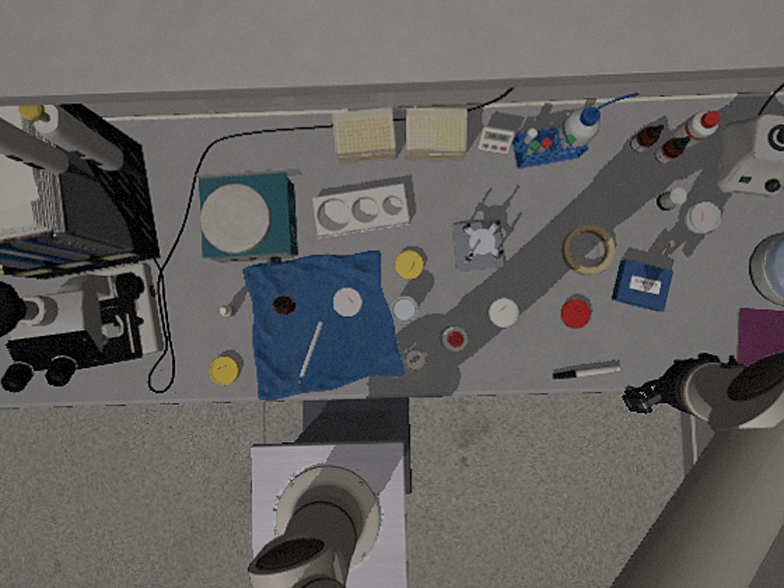

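View pics/topc.png

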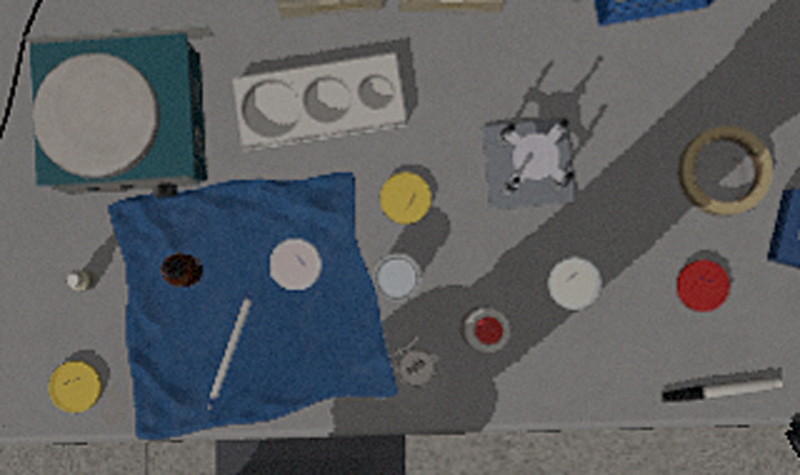

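View pics/sidec.png

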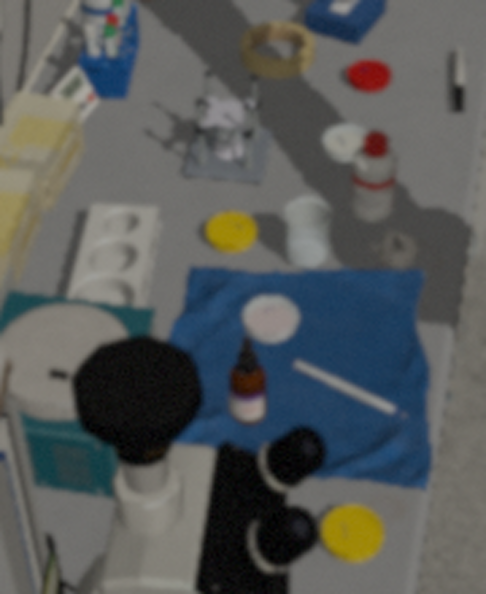

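Top picture: the wide bottle with the red cap is at (325,242), the dropper bottle at (203,218), the tiny bottle at (161,222) and the beaker at (289,220). The block is at (258,150) and the dispenser at (342,174). 

Round dish-like candidates:
- (248,216) on the towel is faintly pink, so it is dish_b.
- (360,223) is clear and whitish, so it is dish_a.
- (410,225) is red, and (293,189) and (160,265) are yellow, so none of these are meant.
- (500,154) is far off.

The enlarged crop confirms these.

```bash
python3 - <<'E'
from h import *
import pickle
np.set_printoptions(precision=4,suppress=True)
c=pickle.load(open("top.pkl","rb")); X=cloud(c); s=pickle.load(open("side.pkl","rb")); S=cloud(s)
def blob(uv,r,z0,z1,lab):
    u,v=uv; P=X[v-r:v+r+1,u-r:u+r+1].reshape(-1,3); P=P[(P[:,2]>z0)&(P[:,2]<z1)]
    if len(P)<4: print(lab,"few"); return
    m=(P.min(0)+P.max(0))/2
    Q=S.reshape(-1,3); Q=Q[(np.hypot(*(Q[:,:2]-m[:2]).T)<.06)&(Q[:,2]>z0)&(Q[:,2]<z1)]
    print(lab,len(P),"mean",P.mean(0),"mid",m,"ext",np.ptp(P,0)[:2],"| side",len(Q),Q.min(0) if len(Q) else "",Q.max(0) if len(Q) else "", "radial",np.hypot(*m[:2]))
blob((325,242),14,.09,.13,"fixer cap"); blob((325,242),14,.02,.13,"fixer all")
blob((203,218),12,.09,.14,"stain bulb"); blob((203,218),14,.02,.14,"stain")
blob((161,222),9,.03,.08,"oil")
blob((248,216),13,.009,.03,"dishb"); blob((360,223),13,.007,.03,"disha")
blob((289,220),13,.02,.09,"beaker"); blob((297,257),12,.01,.09,"small clear")
for l,uv in dict(white_top=(248,216),clear=(360,223),bench1=(340,240),bench2=(300,205),towel=(230,240)).items(): print(l,X[uv[1],uv[0]],c["im"][uv[1],uv[0]])
# block
P=X[120:175,215:300].reshape(-1,3); P=P[(P[:,2]>.02)&(P[:,2]<.04)]
r=cv2.minAreaRect((P[:,:2]*1000).astype(np.float32)); print("block",r)
Q=S.reshape(-1,3); Q=Q[(np.hypot(*(Q[:,:2]-np.array(r[0])/1000).T)<.12)&(Q[:,2]>.022)&(Q[:,2]<.038)]; print(len(Q),cv2.minAreaRect((Q[:,:2]*1000).astype(np.float32)))
# dispenser
P=X[150:200,315:370].reshape(-1,3); B=P[(P[:,2]>.005)&(P[:,2]<.02)]
print("base",cv2.minAreaRect((B[:,:2]*1000).astype(np.float32)))
R=P[(P[:,2]>.05)&(P[:,2]<.085)]; print("plat",len(R),R.mean(0),(R.min(0)+R.max(0))/2); print("rods",P[P[:,2]>.09])
save(c,"disp.png",(310,140,75,70),8)
E
```

```text
fixer cap 106 mean [ 0.3627 -0.2661  0.1069] mid [ 0.3611 -0.2667  0.1018] ext [0.0301 0.0304] | side 80 [ 0.3484 -0.2806  0.09  ] [ 0.3761 -0.2474  0.1132] radial 0.4489167434687728
fixer all 300 mean [ 0.3632 -0.2644  0.0893] mid [ 0.362  -0.2663  0.0677] ext [0.0497 0.0502] | side 401 [ 0.3357 -0.2833  0.02  ] [ 0.3882 -0.2355  0.1132] radial 0.44937874264820643
stain bulb 28 mean [0.4399 0.0754 0.1058] mid [0.4403 0.0751 0.1051] ext [0.0166 0.012 ] | side 39 [0.4344 0.0742 0.0902] [0.448  0.0899 0.12  ] radial 0.44665882049844585
stain 177 mean [0.4389 0.0717 0.0702] mid [0.4399 0.077  0.0715] ext [0.0369 0.0381] | side 302 [0.4208 0.0666 0.0202] [0.4589 0.0992 0.12  ] radial 0.446591535857659
oil 59 mean [0.4315 0.1934 0.0457] mid [0.4312 0.1955 0.0479] ext [0.0231 0.0218] | side 0   radial 0.47346653117837023
dishb 335 mean [ 0.4433 -0.0518  0.0167] mid [ 0.4431 -0.0546  0.0172] ext [0.0678 0.0619] | side 265 [ 0.4135 -0.0883  0.009 ] [ 0.5015 -0.0186  0.0249] radial 0.4464230964353552
disha 346 mean [ 0.412  -0.3748  0.0145] mid [ 0.4168 -0.375   0.0146] ext [0.0678 0.0581] | 
[... 1259 characters left out ...]
 0.5827 -0.2981  0.1118]
 [ 0.5833 -0.3013  0.1075]
 [ 0.5824 -0.3532  0.1027]
 [ 0.5813 -0.3549  0.1092]
 [ 0.5815 -0.3579  0.1071]
 [ 0.5811 -0.296   0.1056]
 [ 0.5804 -0.2982  0.1094]
 [ 0.5807 -0.3012  0.1068]
 [ 0.5779 -0.2955  0.1085]
 [ 0.5775 -0.298   0.1102]
 [ 0.5295 -0.3582  0.1096]
 [ 0.5295 -0.3609  0.1092]
 [ 0.5268 -0.3552  0.1107]
 [ 0.5269 -0.3582  0.1085]
 [ 0.5266 -0.3605  0.1108]
 [ 0.5257 -0.2987  0.1119]
 [ 0.5264 -0.3022  0.1052]
 [ 0.5262 -0.3048  0.1056]
 [ 0.525  -0.3566  0.1019]
 [ 0.5238 -0.3575  0.1122]
 [ 0.5243 -0.3611  0.1068]
 [ 0.5237 -0.2994  0.1053]
 [ 0.5238 -0.3022  0.104 ]
 [ 0.5234 -0.3045  0.107 ]
 [ 0.5207 -0.2989  0.108 ]
 [ 0.5209 -0.3019  0.1058]]
```

View pics/disp.png

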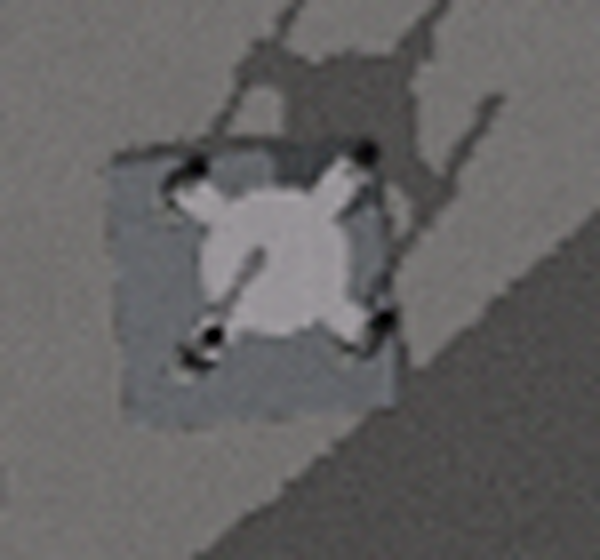

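Dish_a is at about (0.414, -0.375), dish_b (0.443, -0.054), fixer (0.362, -0.266), stain (0.440, 0.076) and oil (0.431, 0.195). The block centre is at about (0.633, -0.085) with yaw 7°. The dispenser is at (0.554, -0.328) with yaw 3°. 

First I'll turn the tool so that its x is world y and its y is world x, and go above dish_a.

Call:
play_rows([
  {"az": -5,"tx": 1.5,"ty": -1,"tz": 0.5,"jaw": -1},
  {"az": -11,"tx": 4,"ty": -2.5,"tz": 1.5,"jaw": -1},
  {"az": -18,"tx": 7,"ty": -4.5,"tz": 2.5,"jaw": -1},
  {"az": -25,"tx": 10,"ty": -6.5,"tz": 4,"jaw": -1},
  {"az": -32,"tx": 13,"ty": -8.5,"tz": 5.5,"jaw": -1},
  {"az": -39,"tx": 15.5,"ty": -10.2,"tz": 6.5,"jaw": -1},
  {"az": -46,"tx": 17.5,"ty": -11.5,"tz": 7.4,"jaw": -1},
  {"az": -53,"tx": 19,"ty": -12.4,"tz": 7.8,"jaw": -1},
  {"az": -59,"tx": 19.7,"ty": -12.8,"tz": 8,"jaw": -1},
  {"az": -63.2,"tx": 19.9,"ty": -12.9,"tz": 8,"jaw": -1},
  {"az": -63.2,"tx": 19.9,"ty": -12.9,"tz": 8,"jaw": -1},
])

```text
invalid input
```

```bash
python3 - <<'E'
from h import *
import pickle
np.set_printoptions(precision=4,suppress=True)
s=bot.read_state(); print(bot.tip_extent,s["t"],s["tool_pos"],s["tcp_rot"],s["qpos"])
c=pickle.load(open("top.pkl","rb")); X=cloud(c)
P=X[100:200,100:240].reshape(-1,3); P=P[(P[:,2]>.09)&(P[:,2]<.16)&(P[:,0]>.45)]; print("stirrer",np.nanpercentile(P,[1,99],axis=0))
# block pockets, by hough on top face
g=cv2.cvtColor(c["im"],cv2.COLOR_RGB2GRAY)[115:185,210:305]; g=cv2.resize(g,None,fx=6,fy=6,interpolation=cv2.INTER_CUBIC)
m=(g>np.percentile(g,88)).astype(np.uint8)
yaw=np.radians(7.1);R=np.array([[np.cos(yaw),-np.sin(yaw)],[np.sin(yaw),np.cos(yaw)]])
P=X[120:175,215:300].reshape(-1,3); T=P[(P[:,2]>.025)&(P[:,2]<.037)]
L=(T[:,:2]-[.6333,-.0846])@R; print("top face local range",np.percentile(L,[1,99],axis=0))
F=P[(P[:,2]<.02)&(P[:,2]>-.01)]; L=(F[:,:2]-[.6333,-.0846])@R
for y,r in((.056,.034),(-.01,.027),(-.068,.02)):
    q=L[np.hypot(L[:,0],L[:,1]-y)<r+.004]; print("pocket",y,len(q),q.mean(0) if len(q) else "",(q.min(0)+q.max(0))/2 if len(q) else "", np.ptp(q,0))
w=cam("wrist"); save(w,"w1.png"); pickle.dump(w,open("w1.pkl","wb"))
print([(r["p"],np.round(r["rect"]),on_z(w,r["uv"],0)) for r in [dict(p=a["p"],rect=a["uv"],uv=a["uv"]) for a in eyes.place_of("dish_a","wrist")]])
E
```

```text
0.011 1.7 [ 0.2931 -0.5802  0.2423] [[ 0.8925  0.451   0.0001]
 [ 0.451  -0.8925 -0.    ]
 [ 0.      0.     -1.    ]] [ 1.3662  0.5009 -0.427   1.5504  0.2208  1.1383 -0.2103]
stirrer [[0.5369 0.0497 0.0932]
 [0.6999 0.2232 0.1392]]
top face local range [[-0.0397 -0.0951]
 [ 0.0399  0.0946]]
pocket 0.056 405 [0.0037 0.0575] [0.0027 0.0569] [0.0642 0.066 ]
pocket -0.01 253 [ 0.0039 -0.0098] [ 0.0029 -0.0098] [0.0495 0.0529]
pocket -0.068 134 [ 0.0041 -0.0686] [ 0.0036 -0.0686] [0.0359 0.0372]
[(0.57, array([278.,  40.]), array([[ 0.4056, -0.5211,  0.    ]]))]
```

View pics/w1.png

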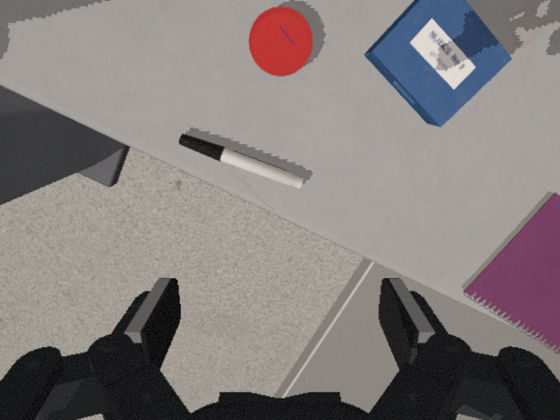

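The wrist picture is still from the start pose: the red dish is at (280,40) and the pen at (240,160). The move was refused, so I'll supply every key.

Call:
play_rows([
  {"ax": 0,"ay": 0,"az": -5,"tx": 1.5,"ty": -1,"tz": 0.5,"jaw": -1},
  {"ax": 0,"ay": 0,"az": -11,"tx": 4,"ty": -2.5,"tz": 1.5,"jaw": -1},
  {"ax": 0,"ay": 0,"az": -18,"tx": 7,"ty": -4.5,"tz": 2.5,"jaw": -1},
  {"ax": 0,"ay": 0,"az": -25,"tx": 10,"ty": -6.5,"tz": 4,"jaw": -1},
  {"ax": 0,"ay": 0,"az": -32,"tx": 13,"ty": -8.5,"tz": 5.5,"jaw": -1},
  {"ax": 0,"ay": 0,"az": -39,"tx": 15.5,"ty": -10.2,"tz": 6.5,"jaw": -1},
  {"ax": 0,"ay": 0,"az": -46,"tx": 17.5,"ty": -11.5,"tz": 7.4,"jaw": -1},
  {"ax": 0,"ay": 0,"az": -53,"tx": 19,"ty": -12.4,"tz": 7.8,"jaw": -1},
  {"ax": 0,"ay": 0,"az": -59,"tx": 19.7,"ty": -12.8,"tz": 8,"jaw": -1},
  {"ax": 0,"ay": 0,"az": -63.2,"tx": 19.9,"ty": -12.9,"tz": 8,"jaw": -1},
  {"ax": 0,"ay": 0,"az": -63.2,"tx": 19.9,"ty": -12.9,"tz": 8,"jaw": -1},
], newtons=30)

```text
t: 2.72
tool_pos: [0.4134, -0.3741, 0.1622]
tcp_rot: [[-0.005, 1.0, 0.0], [1.0, 0.005, 0.001], [0.001, 0.0, -1.0]]
ft_force: [0.3, -0.1, -0.1]
opening: 0.0852
gripper_force: 0.0
```

```bash
cat >> h.py <<'E'
def look(q,z,w=None):
    w=w or cam("wrist")
    for a in eyes.place_of(q,"wrist")[:3]: print(q,"org",a["p"],np.round(a["uv"]),np.round(on_z(w,a["uv"],z)[0],4))
    return w
def blobz(w,lo,hi,near,r):
    P=cloud(w).reshape(-1,3); P=P[(P[:,2]>lo)&(P[:,2]<hi)&(np.hypot(P[:,0]-near[0],P[:,1]-near[1])<r)]
    if len(P)<10: print("few",len(P));return
    (cx,cy),rad=cv2.minEnclosingCircle((P[:,:2]*1e3).astype(np.float32))
    print("blob",len(P),"circ",round(cx/1e3,4),round(cy/1e3,4),round(rad,1),"mean",np.round(P.mean(0),4),"zp",np.round(np.percentile(P[:,2],[5,50,95]),4))
E
python3 - <<'E'
from h import *
w=look("dish_a",0); blobz(w,.007,.03,(.414,-.375),.05); save(w,"w2.png")
print(bot.read_state()["tool_pos"])
E
```

```text
dish_a org 0.98 [280. 195.] [ 0.4133 -0.3784  0.    ]
dish_a org 0.96 [268. 334.] [ 0.4015 -0.5251  0.    ]
blob 3962 circ 0.4118 -0.3759 30.1 mean [ 0.4118 -0.3746  0.0145] zp [0.0133 0.0146 0.0157]
[ 0.41249991 -0.37563758  0.16237941]
```

View pics/w2.png

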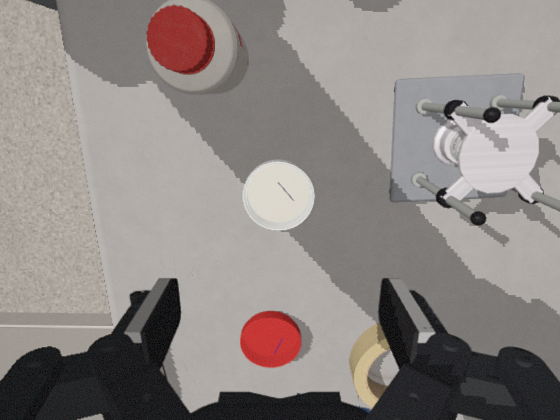

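Dish_a is the whitish dish at (280,195), and the dispenser is at (470,140). Dish_a is under the tool, so I'll descend and grip.

Call:
play_rows([
  {"ax": 0,"ay": 0,"az": 0,"tx": 0,"ty": 0,"tz": 2,"jaw": -1},
  {"ax": 0,"ay": 0,"az": 0,"tx": 0,"ty": -0.05,"tz": 5,"jaw": -1},
  {"ax": 0,"ay": 0,"az": 0,"tx": 0,"ty": -0.05,"tz": 8.5,"jaw": -1},
  {"ax": 0,"ay": 0,"az": 0,"tx": 0,"ty": -0.05,"tz": 11.5,"jaw": -1},
  {"ax": 0,"ay": 0,"az": 0,"tx": 0,"ty": -0.05,"tz": 13.8,"jaw": -1},
  {"ax": 0,"ay": 0,"az": 0,"tx": 0,"ty": -0.05,"tz": 15,"jaw": -1},
  {"ax": 0,"ay": 0,"az": 0,"tx": 0,"ty": -0.05,"tz": 15.3,"jaw": -1},
  {"ax": 0,"ay": 0,"az": 0,"tx": 0,"ty": -0.05,"tz": 15.3,"jaw": 0.2},
  {"ax": 0,"ay": 0,"az": 0,"tx": 0,"ty": -0.05,"tz": 15.3,"jaw": 0.6},
  {"ax": 0,"ay": 0,"az": 0,"tx": 0,"ty": -0.05,"tz": 15.3,"jaw": 0.6},
  {"ax": 0,"ay": 0,"az": 0,"tx": 0,"ty": -0.05,"tz": 15.3,"jaw": 0.6},
  {"ax": 0,"ay": 0,"az": 0,"tx": 0,"ty": -0.05,"tz": 15.3,"jaw": 0.6},
], newtons=25)

```text
t: 3.82
tool_pos: [0.4133, -0.3763, 0.0111]
tcp_rot: [[0.0, 1.0, 0.002], [1.0, -0.0, -0.002], [-0.002, 0.002, -1.0]]
ft_force: [0.4, 0.6, 7.4]
opening: 0.0583
gripper_force: 27.4
```

Call:
play_rows([
  {"ax": 0,"ay": 0,"az": 0,"tx": 0,"ty": 0,"tz": -1,"jaw": 0.6},
  {"ax": 0,"ay": 0,"az": 0,"tx": 0,"ty": 0,"tz": -3,"jaw": 0.6},
  {"ax": 0,"ay": 0,"az": 0,"tx": 0,"ty": 0,"tz": -6,"jaw": 0.6},
  {"ax": 0,"ay": 0,"az": 0,"tx": 0,"ty": 0,"tz": -9,"jaw": 0.6},
  {"ax": 0,"ay": 0,"az": 0,"tx": 0.5,"ty": 1,"tz": -12,"jaw": 0.6},
  {"ax": 0,"ay": 0,"az": 0,"tx": 1.2,"ty": 3.5,"tz": -13.5,"jaw": 0.6},
  {"ax": 0,"ay": 0,"az": 0,"tx": 2.2,"ty": 6.5,"tz": -14,"jaw": 0.6},
  {"ax": 0,"ay": 0,"az": 0,"tx": 3.2,"ty": 9.5,"tz": -14,"jaw": 0.6},
  {"ax": 0,"ay": 0,"az": 0,"tx": 4.2,"ty": 12.3,"tz": -14,"jaw": 0.6},
  {"ax": 0,"ay": 0,"az": 0,"tx": 4.8,"ty": 13.8,"tz": -14,"jaw": 0.6},
  {"ax": 0,"ay": 0,"az": 0,"tx": 4.8,"ty": 14.1,"tz": -14,"jaw": 0.6},
  {"ax": 0,"ay": 0,"az": 0,"tx": 4.8,"ty": 14.1,"tz": -14,"jaw": 0.6},
])

```text
t: 4.82
tool_pos: [0.554, -0.3261, 0.1499]
tcp_rot: [[-0.002, 1.0, 0.001], [1.0, 0.002, 0.0], [0.0, 0.001, -1.0]]
ft_force: [0.0, 0.1, -0.3]
opening: 0.0581
gripper_force: 27.1
```

```bash
python3 - <<'E'
from h import *
s=bot.read_state(); print(s["tool_pos"],s["opening"],s["gripper_force"],s["ft_force"])
w=cam("wrist"); save(w,"w3.png")
P=cloud(w).reshape(-1,3); t=s["tool_pos"]
for lo,hi in((.112,.175),):
    blobz(w,lo,hi,t,.029)
R=P[(P[:,2]>.095)&(P[:,2]<.118)&(np.abs(np.hypot(P[:,0]-.554,P[:,1]+.328)-.041)<.012)]
for sx in(-1,1):
    for sy in(-1,1):
        q=R[((R[:,0]-.554)*sx>0)&((R[:,1]+.328)*sy>0)]; print(sx,sy,len(q),q.mean(0) if len(q) else "")
E
```

```text
[ 0.55399582 -0.32612656  0.1498875 ] 0.05805810358765442 27.10543602705002 [ 0.0251829   0.11149896 -0.3412066 ]
blob 13088 circ 0.554 -0.3261 29.0 mean [ 0.5547 -0.3247  0.1537] zp [0.1525 0.1534 0.1544]
-1 -1 0 
-1 1 228 [ 0.52439609 -0.30148193  0.10623116]
1 -1 0 
1 1 231 [ 0.5812432  -0.29813602  0.10625228]
```

View pics/w3.png

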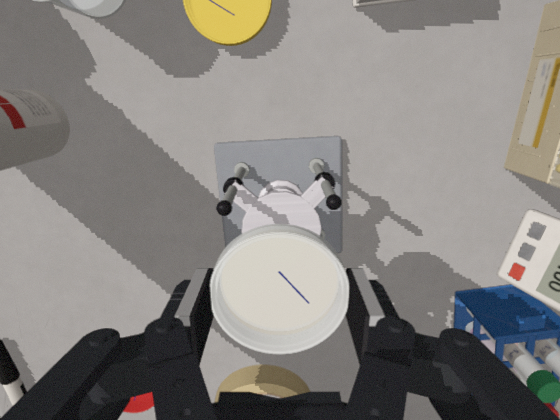

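The dish is held level just above the rods, which stand at (225,207) and (333,200). I'll lower it so the platform sinks about 12 mm, then release.

Call:
play_rows([
  {"ax": 0,"ay": 0,"az": 0,"tx": -0.2,"ty": 0,"tz": 1,"jaw": 0.6},
  {"ax": 0,"ay": 0,"az": 0,"tx": -0.2,"ty": 0,"tz": 2.5,"jaw": 0.6},
  {"ax": 0,"ay": 0,"az": 0,"tx": -0.2,"ty": 0,"tz": 4,"jaw": 0.6},
  {"ax": 0,"ay": 0,"az": 0,"tx": -0.2,"ty": 0,"tz": 5.5,"jaw": 0.6},
  {"ax": 0,"ay": 0,"az": 0,"tx": -0.2,"ty": 0,"tz": 6.7,"jaw": 0.6},
  {"ax": 0,"ay": 0,"az": 0,"tx": -0.2,"ty": 0,"tz": 7.6,"jaw": 0.6},
  {"ax": 0,"ay": 0,"az": 0,"tx": -0.2,"ty": 0,"tz": 8.1,"jaw": 0.6},
  {"ax": 0,"ay": 0,"az": 0,"tx": -0.2,"ty": 0,"tz": 8.1,"jaw": 0.6},
  {"ax": 0,"ay": 0,"az": 0,"tx": -0.2,"ty": 0,"tz": 8.1,"jaw": -0.5},
  {"ax": 0,"ay": 0,"az": 0,"tx": -0.2,"ty": 0,"tz": 8.1,"jaw": -1},
  {"ax": 0,"ay": 0,"az": 0,"tx": -0.2,"ty": 0,"tz": 8.1,"jaw": -1},
  {"ax": 0,"ay": 0,"az": 0,"tx": -0.2,"ty": 0,"tz": 8.1,"jaw": -1},
])

```text
t: 5.87
tool_pos: [0.5536, -0.3295, 0.0692]
tcp_rot: [[-0.0, 1.0, 0.001], [1.0, 0.0, -0.001], [-0.001, 0.001, -1.0]]
ft_force: [-0.6, -0.5, -0.1]
opening: 0.0852
gripper_force: 0.0
```

Call:
play_rows([
  {"ax": 0,"ay": 0,"az": 0,"tx": 0,"ty": 0,"tz": -1.5,"jaw": -1},
  {"ax": 0,"ay": 0,"az": 0,"tx": 0,"ty": 0,"tz": -4.5,"jaw": -1},
  {"ax": 0,"ay": 0,"az": 0,"tx": 0,"ty": 0,"tz": -7.5,"jaw": -1},
  {"ax": 0,"ay": 0,"az": 0,"tx": 1.5,"ty": -0.6,"tz": -9,"jaw": -1},
  {"ax": 0,"ay": 0,"az": 0,"tx": 4.5,"ty": -1.8,"tz": -9,"jaw": -1},
  {"ax": 0,"ay": 0,"az": 0,"tx": 8.2,"ty": -3.3,"tz": -9,"jaw": -1},
  {"ax": 0,"ay": 0,"az": 0,"tx": 12,"ty": -4.8,"tz": -9,"jaw": -1},
  {"ax": 0,"ay": 0,"az": 0,"tx": 15.8,"ty": -6.3,"tz": -9,"jaw": -1},
  {"ax": 0,"ay": 0,"az": 0,"tx": 19.6,"ty": -7.8,"tz": -9,"jaw": -1},
  {"ax": 0,"ay": 0,"az": 0,"tx": 23.4,"ty": -9.4,"tz": -9,"jaw": -1},
  {"ax": 0,"ay": 0,"az": 0,"tx": 26.2,"ty": -10.5,"tz": -9,"jaw": -1},
  {"ax": 0,"ay": 0,"az": 0,"tx": 27.4,"ty": -11,"tz": -9,"jaw": -1},
])

```text
t: 6.87
tool_pos: [0.4415, -0.0511, 0.1595]
tcp_rot: [[-0.006, 1.0, 0.0], [1.0, 0.006, -0.001], [-0.001, 0.0, -1.0]]
ft_force: [0.0, -0.1, 0.0]
opening: 0.0851
gripper_force: 0.0
```

```bash
python3 - <<'E'
from h import *
w=look("dish_b",0.0025); blobz(w,.010,.03,(.443,-.054),.045); s=bot.read_state(); print(s["tool_pos"])
c=cam("top"); P=cloud(c).reshape(-1,3); q=P[np.hypot(P[:,0]-.554,P[:,1]+.3283)<.03]; print("stack",q.mean(0),np.percentile(q[:,2],[5,50,95]))
c=cam("side"); P=cloud(c).reshape(-1,3); q=P[(np.hypot(P[:,0]-.554,P[:,1]+.3283)<.03)&(P[:,2]>.05)]; print("stack side",q.mean(0),np.percentile(q[:,2],[5,50,95]))
E
```

```text
dish_b org 0.79 [280. 188.] [ 0.4412 -0.0483  0.0025]
dish_b org 0.77 [357. 318.] [ 0.5173 -0.1798  0.0025]
blob 4113 circ 0.4433 -0.0517 30.1 mean [ 0.4434 -0.0503  0.017 ] zp [0.0159 0.0171 0.0182]
[ 0.44272763 -0.05314849  0.15954394]
stack [ 0.55201992 -0.32619727  0.06680664] [0.01006646 0.07243289 0.07651937]
stack side [ 0.56282597 -0.32475461  0.07268829] [0.06847051 0.07264312 0.07701925]
```

Dish_a sits on the platform with its top at 72.5 mm. Dish_b is measured at (0.4433, -0.0515), so I'll grip it.

Call:
play_rows([
  {"ax": 0,"ay": 0,"az": 0,"tx": 0.15,"ty": 0.05,"tz": 2,"jaw": -1},
  {"ax": 0,"ay": 0,"az": 0,"tx": 0.15,"ty": 0.05,"tz": 5,"jaw": -1},
  {"ax": 0,"ay": 0,"az": 0,"tx": 0.15,"ty": 0.05,"tz": 8.5,"jaw": -1},
  {"ax": 0,"ay": 0,"az": 0,"tx": 0.15,"ty": 0.05,"tz": 11.5,"jaw": -1},
  {"ax": 0,"ay": 0,"az": 0,"tx": 0.15,"ty": 0.05,"tz": 13.5,"jaw": -1},
  {"ax": 0,"ay": 0,"az": 0,"tx": 0.15,"ty": 0.05,"tz": 14.3,"jaw": -1},
  {"ax": 0,"ay": 0,"az": 0,"tx": 0.15,"ty": 0.05,"tz": 14.5,"jaw": -1},
  {"ax": 0,"ay": 0,"az": 0,"tx": 0.15,"ty": 0.05,"tz": 14.5,"jaw": 0.2},
  {"ax": 0,"ay": 0,"az": 0,"tx": 0.15,"ty": 0.05,"tz": 14.5,"jaw": 0.6},
  {"ax": 0,"ay": 0,"az": 0,"tx": 0.15,"ty": 0.05,"tz": 14.5,"jaw": 0.6},
  {"ax": 0,"ay": 0,"az": 0,"tx": 0.15,"ty": 0.05,"tz": 14.5,"jaw": 0.6},
  {"ax": 0,"ay": 0,"az": 0,"tx": 0.15,"ty": 0.05,"tz": 14.5,"jaw": 0.6},
])

```text
t: 8.07
tool_pos: [0.445, -0.0543, 0.0147]
tcp_rot: [[0.0, 1.0, 0.003], [1.0, -0.0, -0.001], [-0.001, 0.003, -1.0]]
ft_force: [-0.2, 0.0, 7.8]
opening: 0.0578
gripper_force: 27.0
```

Call:
play_rows([
  {"ax": 0,"ay": 0,"az": 0,"tx": 0,"ty": 0,"tz": -1,"jaw": 0.6},
  {"ax": 0,"ay": 0,"az": 0,"tx": 0,"ty": 0,"tz": -4,"jaw": 0.6},
  {"ax": 0,"ay": 0,"az": 0,"tx": 0,"ty": 0,"tz": -8,"jaw": 0.6},
  {"ax": 0,"ay": 0,"az": 0,"tx": -1,"ty": 0.4,"tz": -12,"jaw": 0.6},
  {"ax": 0,"ay": 0,"az": 0,"tx": -3.5,"ty": 1.4,"tz": -14,"jaw": 0.6},
  {"ax": 0,"ay": 0,"az": 0,"tx": -7,"ty": 2.8,"tz": -14,"jaw": 0.6},
  {"ax": 0,"ay": 0,"az": 0,"tx": -10.8,"ty": 4.3,"tz": -14,"jaw": 0.6},
  {"ax": 0,"ay": 0,"az": 0,"tx": -14.6,"ty": 5.8,"tz": -14,"jaw": 0.6},
  {"ax": 0,"ay": 0,"az": 0,"tx": -18.4,"ty": 7.3,"tz": -14,"jaw": 0.6},
  {"ax": 0,"ay": 0,"az": 0,"tx": -22.2,"ty": 8.8,"tz": -14,"jaw": 0.6},
  {"ax": 0,"ay": 0,"az": 0,"tx": -25.6,"ty": 10.2,"tz": -14,"jaw": 0.6},
  {"ax": 0,"ay": 0,"az": 0,"tx": -27.5,"ty": 10.9,"tz": -14,"jaw": 0.6},
])

```text
t: 9.07
tool_pos: [0.5528, -0.3345, 0.1543]
tcp_rot: [[0.005, 1.0, 0.002], [1.0, -0.005, -0.002], [-0.002, 0.002, -1.0]]
ft_force: [0.4, -0.7, -0.3]
opening: 0.058
gripper_force: 27.2
```

```bash
python3 - <<'E'
from h import *
import time
w=cam("wrist"); s=bot.read_state(); t=s["tool_pos"]; print(t,s["opening"],s["gripper_force"])
P=cloud(w).reshape(-1,3); 
q=P[(np.hypot(*(P[:,:2]-t[:2]).T)<.04)&(P[:,2]>.14)&(P[:,2]<.17)&(abs(P[:,0]-t[0])<.022)]
print(q.mean(0),"y range",np.percentile(q[:,1],[.5,99.5]),"z",np.percentile(q[:,2],[5,50,95]))
q=P[(np.hypot(P[:,0]-.554,P[:,1]+.3283)<.03)&(P[:,2]<.1)]; print("below",len(q))
R=P[(P[:,2]>.095)&(P[:,2]<.115)&(np.abs(np.hypot(P[:,0]-.554,P[:,1]+.328)-.041)<.012)]
for sx in(-1,1):
    q=R[((R[:,0]-.554)*sx>0)]; print(sx,len(q),q.mean(0))
E
```

```text
[ 0.55305927 -0.33759434  0.15409028] 0.05787363367373989 27.215707898139954
[ 0.55278152 -0.32847009  0.15615816] y range [-0.36044198 -0.30209773] z [0.15397388 0.15644048 0.15736727]
below 4694
-1 221 [ 0.52437461 -0.30169736  0.10641751]
1 216 [ 0.58125297 -0.29822805  0.10651986]
```

Call:
play_rows([
  {"ax": 0,"ay": 0,"az": 0,"tx": 0,"ty": 0,"tz": 0,"jaw": 0.6},
  {"ax": 0,"ay": 0,"az": 0,"tx": 0,"ty": 0,"tz": 0,"jaw": 0.6},
  {"ax": 0,"ay": 0,"az": 0,"tx": 0,"ty": 0,"tz": 0,"jaw": 0.6},
])

```text
t: 9.37
tool_pos: [0.5524, -0.3269, 0.1538]
tcp_rot: [[-0.002, 1.0, 0.0], [1.0, 0.002, 0.001], [0.001, 0.0, -1.0]]
ft_force: [-0.0, 0.2, -0.1]
opening: 0.0578
gripper_force: 27.2
```

```bash
python3 - <<'E'
from h import *
w=cam("wrist"); s=bot.read_state(); t=s["tool_pos"]; print(t,s["opening"],s["gripper_force"],abs(s["qvel"]).max())
P=cloud(w).reshape(-1,3); 
q=P[(np.hypot(*(P[:,:2]-t[:2]).T)<.045)&(P[:,2]>.14)&(P[:,2]<.18)&(abs(P[:,0]-t[0])<.005)]
print(q.mean(0),"y range",np.percentile(q[:,1],[.5,99.5]),"z",np.percentile(q[:,2],[5,50,95]))
R=P[(P[:,2]>.095)&(P[:,2]<.115)&(np.abs(np.hypot(P[:,0]-.554,P[:,1]+.328)-.041)<.012)]
for sx in(-1,1):
    q=R[((R[:,0]-.554)*sx>0)]; print(sx,len(q),q.mean(0))
E
```

```text
[ 0.55250602 -0.32677437  0.15384939] 0.058208593906851985 27.21661001443863 0.004781286134046655
[ 0.55252037 -0.3206118   0.15578092] y range [-0.35377334 -0.29429482] z [0.15377218 0.15604477 0.15701603]
-1 218 [ 0.52434968 -0.30152507  0.10621978]
1 222 [ 0.58126054 -0.29815691  0.10622736]
```

Call:
play_rows([
  {"ax": 0,"ay": 0,"az": 0,"tx": -0.2,"ty": 0.1,"tz": 0.5,"jaw": 0.6},
  {"ax": 0,"ay": 0,"az": 0,"tx": -0.4,"ty": 0.15,"tz": 1.5,"jaw": 0.6},
  {"ax": 0,"ay": 0,"az": 0,"tx": -0.4,"ty": 0.15,"tz": 3,"jaw": 0.6},
  {"ax": 0,"ay": 0,"az": 0,"tx": -0.4,"ty": 0.15,"tz": 4.5,"jaw": 0.6},
  {"ax": 0,"ay": 0,"az": 0,"tx": -0.4,"ty": 0.15,"tz": 6,"jaw": 0.6},
  {"ax": 0,"ay": 0,"az": 0,"tx": -0.4,"ty": 0.15,"tz": 7.2,"jaw": 0.6},
  {"ax": 0,"ay": 0,"az": 0,"tx": -0.4,"ty": 0.15,"tz": 7.9,"jaw": 0.6},
  {"ax": 0,"ay": 0,"az": 0,"tx": -0.4,"ty": 0.15,"tz": 7.9,"jaw": 0.6},
  {"ax": 0,"ay": 0,"az": 0,"tx": -0.4,"ty": 0.15,"tz": 7.9,"jaw": -0.5},
  {"ax": 0,"ay": 0,"az": 0,"tx": -0.4,"ty": 0.15,"tz": 7.9,"jaw": -1},
  {"ax": 0,"ay": 0,"az": 0,"tx": -0.4,"ty": 0.15,"tz": 7.9,"jaw": -1},
  {"ax": 0,"ay": 0,"az": 0,"tx": -0.4,"ty": 0.15,"tz": 7.9,"jaw": -1},
])

```text
t: 10.42
tool_pos: [0.5547, -0.3331, 0.0753]
tcp_rot: [[0.0, 1.0, 0.001], [1.0, -0.0, -0.001], [-0.001, 0.001, -1.0]]
ft_force: [0.3, 0.1, -0.0]
opening: 0.0857
gripper_force: 0.0
```

Call:
play_rows([
  {"ax": 0,"ay": 0,"az": 0,"tx": 0,"ty": 0,"tz": -1.5,"jaw": -1},
  {"ax": 0,"ay": 0,"az": 0,"tx": 0,"ty": 0,"tz": -4.5,"jaw": -1},
  {"ax": 0,"ay": 0,"az": 0,"tx": 0,"ty": 0,"tz": -8,"jaw": -1},
  {"ax": 0,"ay": 0,"az": 0,"tx": 1.5,"ty": -0.4,"tz": -11,"jaw": -1},
  {"ax": 0,"ay": 0,"az": 0,"tx": 5,"ty": -1.2,"tz": -12,"jaw": -1},
  {"ax": 0,"ay": 0,"az": 0,"tx": 8.8,"ty": -2.1,"tz": -12,"jaw": -1},
  {"ax": 0,"ay": 0,"az": 0,"tx": 12.6,"ty": -3,"tz": -12,"jaw": -1},
  {"ax": 0,"ay": 0,"az": 0,"tx": 16.4,"ty": -3.9,"tz": -12,"jaw": -1},
  {"ax": 0,"ay": 0,"az": 0,"tx": 20.2,"ty": -4.8,"tz": -12,"jaw": -1},
  {"ax": 0,"ay": 0,"az": 0,"tx": 24,"ty": -5.7,"tz": -12,"jaw": -1},
  {"ax": 0,"ay": 0,"az": 0,"tx": 27.8,"ty": -6.6,"tz": -12,"jaw": -1},
  {"ax": 0,"ay": 0,"az": 0,"tx": 31.6,"ty": -7.5,"tz": -12,"jaw": -1},
])

```text
t: 11.42
tool_pos: [0.4787, -0.0151, 0.1958]
tcp_rot: [[-0.0, 1.0, 0.002], [1.0, 0.0, -0.002], [-0.002, 0.002, -1.0]]
ft_force: [0.5, 1.0, -0.4]
opening: 0.0852
gripper_force: 0.0
```

Call:
play_rows([
  {"ax": 0,"ay": 0,"az": 0,"tx": 3.8,"ty": -0.9,"tz": 0,"jaw": -1},
  {"ax": 0,"ay": 0,"az": 0,"tx": 7.6,"ty": -1.8,"tz": 0,"jaw": -1},
  {"ax": 0,"ay": 0,"az": 0,"tx": 11.4,"ty": -2.7,"tz": 0,"jaw": -1},
  {"ax": 0,"ay": 0,"az": 0,"tx": 15,"ty": -3.6,"tz": 1,"jaw": -1},
  {"ax": 0,"ay": 0,"az": 0,"tx": 18,"ty": -4.3,"tz": 2,"jaw": -1},
  {"ax": 0,"ay": 0,"az": 0,"tx": 20,"ty": -4.7,"tz": 3,"jaw": -1},
  {"ax": 0,"ay": 0,"az": 0,"tx": 21,"ty": -4.9,"tz": 4,"jaw": -1},
  {"ax": 0,"ay": 0,"az": 0,"tx": 21.1,"ty": -4.9,"tz": 5,"jaw": -1},
  {"ax": 0,"ay": 0,"az": 0,"tx": 21.1,"ty": -4.9,"tz": 5,"jaw": -1},
  {"ax": 0,"ay": 0,"az": 0,"tx": 21.1,"ty": -4.9,"tz": 5,"jaw": -1},
])

```text
t: 12.25
tool_pos: [0.4301, 0.1932, 0.1444]
tcp_rot: [[0.0, 1.0, -0.0], [1.0, -0.0, -0.001], [-0.001, -0.0, -1.0]]
ft_force: [0.2, -0.1, -0.2]
opening: 0.0854
gripper_force: 0.0
```

```bash
python3 - <<'E'
from h import *
s=bot.read_state(); print(s["t"],s["tool_pos"],s["qpos"])
w=look("oil_bottle",0); blobz(w,.04,.07,(.431,.195),.03); blobz(w,.02,.07,(.431,.195),.03)
c=cam("top"); P=cloud(c).reshape(-1,3); q=P[np.hypot(P[:,0]-.554,P[:,1]+.3283)<.025]; print("stack",q.mean(0),np.percentile(q[:,2],[5,50,95]))
q=P[(np.hypot(P[:,0]-.554,P[:,1]+.3283)<.045)&(P[:,2]>.06)&(P[:,2]<.085)];print((q.min(0)+q.max(0))/2,np.ptp(q,0))
E
```

```text
12.25 [0.43011988 0.19324447 0.14441649] [ 0.25625374  0.42234766 -0.8759637   2.06220385  0.43396963  0.84865422
 -0.87216693]
oil_bottle org 0.82 [280. 193.] [0.4294 0.1957 0.    ]
blob 583 circ 0.4321 0.1972 9.4 mean [0.4321 0.1989 0.0527] zp [0.0404 0.0563 0.0578]
blob 1059 circ 0.4321 0.197 12.0 mean [0.4319 0.2009 0.0444] zp [0.0252 0.041  0.0576]
stack [ 0.55368388 -0.3280503   0.07509048] [0.07154092 0.07494032 0.07909334]
[ 0.55294361 -0.32742317  0.07230498] [0.06432073 0.06454112 0.02446415]
```

The stack is good: its top is at 75 mm, centred to within about 1 mm. The oil bottle is at (0.432, 0.197), so I'll grip it high on the body.

Call:
play_rows([
  {"ax": 0,"ay": 0,"az": 0,"tx": 0.2,"ty": 0.1,"tz": 1.5,"jaw": -0.6},
  {"ax": 0,"ay": 0,"az": 0,"tx": 0.35,"ty": 0.2,"tz": 4,"jaw": -0.6},
  {"ax": 0,"ay": 0,"az": 0,"tx": 0.35,"ty": 0.2,"tz": 6.8,"jaw": -0.6},
  {"ax": 0,"ay": 0,"az": 0,"tx": 0.35,"ty": 0.2,"tz": 9,"jaw": -0.6},
  {"ax": 0,"ay": 0,"az": 0,"tx": 0.35,"ty": 0.2,"tz": 10.1,"jaw": -0.6},
  {"ax": 0,"ay": 0,"az": 0,"tx": 0.35,"ty": 0.2,"tz": 10.1,"jaw": -0.2},
  {"ax": 0,"ay": 0,"az": 0,"tx": 0.35,"ty": 0.2,"tz": 10.1,"jaw": 0.2},
  {"ax": 0,"ay": 0,"az": 0,"tx": 0.35,"ty": 0.2,"tz": 10.1,"jaw": 0.5},
  {"ax": 0,"ay": 0,"az": 0,"tx": 0.35,"ty": 0.2,"tz": 10.1,"jaw": 0.8},
  {"ax": 0,"ay": 0,"az": 0,"tx": 0.35,"ty": 0.2,"tz": 10.1,"jaw": 0.8},
  {"ax": 0,"ay": 0,"az": 0,"tx": 0.35,"ty": 0.2,"tz": 10.1,"jaw": 0.8},
  {"ax": 0,"ay": 0,"az": 0,"tx": 0.35,"ty": 0.2,"tz": 10.1,"jaw": 0.8},
], newtons=25)

```text
t: 13.4
tool_pos: [0.4332, 0.1982, 0.0447]
tcp_rot: [[0.0, 1.0, 0.003], [1.0, -0.0, 0.001], [0.001, 0.003, -1.0]]
ft_force: [-0.9, -0.7, 6.9]
opening: 0.021
gripper_force: 24.6
```

Call:
play_rows([
  {"ax": 0,"ay": 0,"az": 0,"tx": 0,"ty": 0,"tz": -1.5,"jaw": 0.8},
  {"ax": 0,"ay": 0,"az": 0,"tx": 0,"ty": 0,"tz": -5,"jaw": 0.8},
  {"ax": 0,"ay": 0,"az": 0,"tx": 0,"ty": 0,"tz": -9,"jaw": 0.8},
  {"ax": 0,"ay": 0,"az": 0,"tx": 0,"ty": 0,"tz": -12.5,"jaw": 0.8},
  {"ax": 0,"ay": 0,"az": 0,"tx": -1,"ty": 0.6,"tz": -14.5,"jaw": 0.8},
  {"ax": 0,"ay": 0,"az": 0,"tx": -3.5,"ty": 2.1,"tz": -14.5,"jaw": 0.8},
  {"ax": 0,"ay": 0,"az": 0,"tx": -6.5,"ty": 3.9,"tz": -14.5,"jaw": 0.8},
  {"ax": 0,"ay": 0,"az": 0,"tx": -9.5,"ty": 5.7,"tz": -14.5,"jaw": 0.8},
  {"ax": 0,"ay": 0,"az": 0,"tx": -12.5,"ty": 7.5,"tz": -14.5,"jaw": 0.8},
  {"ax": 0,"ay": 0,"az": 0,"tx": -15.5,"ty": 9.3,"tz": -14.5,"jaw": 0.8},
  {"ax": 0,"ay": 0,"az": 0,"tx": -18.5,"ty": 11.1,"tz": -14.5,"jaw": 0.8},
  {"ax": 0,"ay": 0,"az": 0,"tx": -21.5,"ty": 12.9,"tz": -14.5,"jaw": 0.8},
])

```text
t: 14.4
tool_pos: [0.5617, -0.0192, 0.189]
tcp_rot: [[0.0, 1.0, 0.001], [1.0, -0.0, -0.001], [-0.001, 0.001, -1.0]]
ft_force: [0.5, 0.9, 0.4]
opening: 0.021
gripper_force: 24.6
```

Call:
play_rows([
  {"ax": 0,"ay": 0,"az": 0,"tx": -3,"ty": 1.8,"tz": 0,"jaw": 0.8},
  {"ax": 0,"ay": 0,"az": 0,"tx": -6,"ty": 3.6,"tz": 0,"jaw": 0.8},
  {"ax": 0,"ay": 0,"az": 0,"tx": -9,"ty": 5.4,"tz": 0.5,"jaw": 0.8},
  {"ax": 0,"ay": 0,"az": 0,"tx": -11.5,"ty": 6.9,"tz": 1.5,"jaw": 0.8},
  {"ax": 0,"ay": 0,"az": 0,"tx": -13,"ty": 7.8,"tz": 3,"jaw": 0.8},
  {"ax": 0,"ay": 0,"az": 0,"tx": -13.4,"ty": 8,"tz": 5,"jaw": 0.8},
  {"ax": 0,"ay": 0,"az": 0,"tx": -13.4,"ty": 8.05,"tz": 7,"jaw": 0.8},
  {"ax": 0,"ay": 0,"az": 0,"tx": -13.4,"ty": 8.05,"tz": 8,"jaw": 0.8},
  {"ax": 0,"ay": 0,"az": 0,"tx": -13.4,"ty": 8.05,"tz": 8,"jaw": 0.8},
  {"ax": 0,"ay": 0,"az": 0,"tx": -13.4,"ty": 8.05,"tz": 8,"jaw": 0.8},
])

```text
t: 15.23
tool_pos: [0.6413, -0.1506, 0.1085]
tcp_rot: [[-0.001, 1.0, -0.001], [1.0, 0.001, 0.001], [0.001, -0.001, -1.0]]
ft_force: [0.1, -0.7, -0.4]
opening: 0.0207
gripper_force: 24.6
```

```bash
python3 - <<'E'
from h import *
s=bot.read_state(); t=s["tool_pos"]; print(s["t"],t,s["opening"],s["gripper_force"],s["ft_force"])
w=cam("wrist"); save(w,"w4.png"); P=cloud(w).reshape(-1,3)
yaw=np.radians(7.1);R=np.array([[np.cos(yaw),-np.sin(yaw)],[np.sin(yaw),np.cos(yaw)]])
L=(P[:,:2]-[.6333,-.0846])@R
T=L[(P[:,2]>.024)&(P[:,2]<.036)&(abs(L[:,0])<.06)&(abs(L[:,1])<.12)]; print("top",len(T),np.percentile(T,[.5,99.5],axis=0), "z",np.median(P[:,2][(abs(L[:,0])<.04)&(abs(L[:,1])<.09)&(P[:,2]>.02)&(P[:,2]<.04)]))
blobz(w,.06,.14,t,.02)
E
```

```text
15.2333 [ 0.64132876 -0.15061921  0.10851399] 0.020737896068899208 24.588541800621897 [ 0.12026313 -0.70407891 -0.42546672]
top 18339 [[-0.03924811 -0.09551007]
 [ 0.0404698   0.06488463]] z 0.029818086215801176
blob 6737 circ 0.6413 -0.1474 19.2 mean [ 0.6413 -0.1455  0.1122] zp [0.077  0.1154 0.1353]
```

View pics/w4.png

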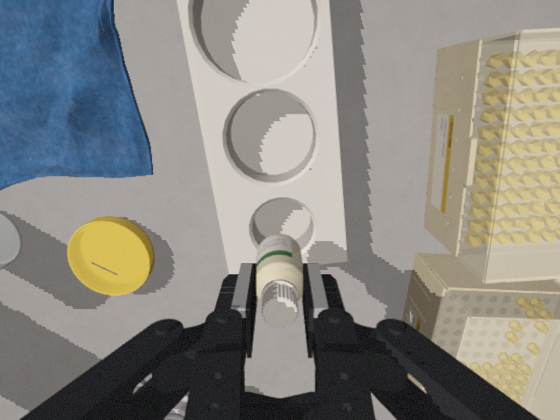

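The oil bottle hangs upright above the narrow pocket at (283,225), and the block pose agrees. I'll lower it and release.

Call:
play_rows([
  {"ax": 0,"ay": 0,"az": 0,"tx": -0.1,"ty": 0,"tz": 0.8,"jaw": 0.8},
  {"ax": 0,"ay": 0,"az": 0,"tx": -0.1,"ty": 0,"tz": 2,"jaw": 0.8},
  {"ax": 0,"ay": 0,"az": 0,"tx": -0.1,"ty": 0,"tz": 3.3,"jaw": 0.8},
  {"ax": 0,"ay": 0,"az": 0,"tx": -0.1,"ty": 0,"tz": 4.4,"jaw": 0.8},
  {"ax": 0,"ay": 0,"az": 0,"tx": -0.1,"ty": 0,"tz": 5.2,"jaw": 0.8},
  {"ax": 0,"ay": 0,"az": 0,"tx": -0.1,"ty": 0,"tz": 5.6,"jaw": 0.8},
  {"ax": 0,"ay": 0,"az": 0,"tx": -0.1,"ty": 0,"tz": 5.7,"jaw": 0.8},
  {"ax": 0,"ay": 0,"az": 0,"tx": -0.1,"ty": 0,"tz": 5.7,"jaw": 0.8},
  {"ax": 0,"ay": 0,"az": 0,"tx": -0.1,"ty": 0,"tz": 5.7,"jaw": 0.8},
])

```text
t: 16.03
tool_pos: [0.6416, -0.1521, 0.0511]
tcp_rot: [[-0.0, 1.0, 0.0], [1.0, 0.0, 0.0], [0.0, 0.0, -1.0]]
ft_force: [0.0, -0.2, -0.2]
opening: 0.0209
gripper_force: 24.7
```

Call:
play_rows([
  {"ax": 0,"ay": 0,"az": 0,"tx": 0,"ty": 0,"tz": 0.05,"jaw": 0.3},
  {"ax": 0,"ay": 0,"az": 0,"tx": 0,"ty": 0,"tz": 0.05,"jaw": 0},
  {"ax": 0,"ay": 0,"az": 0,"tx": 0,"ty": 0,"tz": 0.05,"jaw": -0.2},
  {"ax": 0,"ay": 0,"az": 0,"tx": 0,"ty": 0,"tz": 0,"jaw": -0.3},
  {"ax": 0,"ay": 0,"az": 0,"tx": 0,"ty": 0,"tz": -1,"jaw": -0.3},
  {"ax": 0,"ay": 0,"az": 0,"tx": 0,"ty": 0,"tz": -3.5,"jaw": -0.3},
  {"ax": 0,"ay": 0,"az": 0,"tx": 0,"ty": 0,"tz": -7,"jaw": -0.5},
  {"ax": 0,"ay": 0,"az": 0,"tx": 0,"ty": 0,"tz": -10.5,"jaw": -0.7},
  {"ax": 0,"ay": 0,"az": 0,"tx": 1,"ty": -1,"tz": -13,"jaw": -1},
  {"ax": 0,"ay": 0,"az": 0,"tx": 3,"ty": -2.7,"tz": -14,"jaw": -1},
  {"ax": 0,"ay": 0,"az": 0,"tx": 5.6,"ty": -5,"tz": -14,"jaw": -1},
  {"ax": 0,"ay": 0,"az": 0,"tx": 8.2,"ty": -7.3,"tz": -14,"jaw": -1},
])

```text
t: 17.03
tool_pos: [0.5688, -0.0698, 0.1933]
tcp_rot: [[0.001, 1.0, 0.003], [1.0, -0.001, -0.001], [-0.001, 0.003, -1.0]]
ft_force: [0.2, 0.7, 0.1]
opening: 0.0854
gripper_force: 0.0
```

Call:
play_rows([
  {"ax": 0,"ay": 0,"az": 0,"tx": 2.6,"ty": -2.3,"tz": 0,"jaw": -1},
  {"ax": 0,"ay": 0,"az": 0,"tx": 5.2,"ty": -4.6,"tz": 0,"jaw": -1},
  {"ax": 0,"ay": 0,"az": 0,"tx": 7.8,"ty": -6.9,"tz": 0,"jaw": -1},
  {"ax": 0,"ay": 0,"az": 0,"tx": 10.4,"ty": -9.2,"tz": 0,"jaw": -1},
  {"ax": 0,"ay": 0,"az": 0,"tx": 13,"ty": -11.5,"tz": 0,"jaw": -1},
  {"ax": 0,"ay": 0,"az": 0,"tx": 14.3,"ty": -12.7,"tz": 0,"jaw": -1},
  {"ax": 0,"ay": 0,"az": 0,"tx": 14.6,"ty": -12.9,"tz": 0,"jaw": -1},
  {"ax": 0,"ay": 0,"az": 0,"tx": 14.6,"ty": -12.9,"tz": 0,"jaw": -1},
  {"ax": 0,"ay": 0,"az": 0,"tx": 14.6,"ty": -12.9,"tz": 0,"jaw": -1},
  {"ax": 0,"ay": 0,"az": 0,"tx": 14.6,"ty": -12.9,"tz": 0,"jaw": -1},
])

```text
t: 17.87
tool_pos: [0.4409, 0.0745, 0.1915]
tcp_rot: [[0.002, 1.0, 0.001], [1.0, -0.002, 0.0], [0.0, 0.001, -1.0]]
ft_force: [0.0, -0.2, 0.1]
opening: 0.0857
gripper_force: 0.0
```

```bash
python3 - <<'E'
from h import *
s=bot.read_state(); print(s["t"],s["tool_pos"])
w=look("stain_bottle",.0025); blobz(w,.095,.125,(.44,.0755),.02); blobz(w,.03,.075,(.44,.0755),.03)
c=cam("top"); P=cloud(c).reshape(-1,3); q=P[(np.hypot(P[:,0]-.6417,P[:,1]+.1521)<.018)]; print("oil",np.percentile(q[:,2],[5,50,95,99]))
q=q[q[:,2]>.04]; print((q.min(0)+q.max(0))/2,np.ptp(q,0))
E
```

```text
17.8667 [0.44085466 0.07450337 0.19154912]
stain_bottle org 0.69 [279. 183.] [0.4395 0.0733 0.0025]
blob 384 circ 0.4399 0.0776 6.3 mean [0.4399 0.0799 0.1102] zp [0.0976 0.1123 0.118 ]
blob 1319 circ 0.4403 0.0772 19.1 mean [0.4404 0.0863 0.0609] zp [0.0369 0.0648 0.0726]
oil [0.02739899 0.77154528 0.77307418 0.77385687]
[ 0.64158448 -0.15174133  0.40720931] [0.03508319 0.03506519 0.73393446]
```

Call:
play_rows([
  {"ax": 0,"ay": 0,"az": 0,"tx": 0.2,"ty": 0,"tz": 1.5,"jaw": -1},
  {"ax": 0,"ay": 0,"az": 0,"tx": 0.28,"ty": -0.05,"tz": 4.5,"jaw": -1},
  {"ax": 0,"ay": 0,"az": 0,"tx": 0.28,"ty": -0.05,"tz": 7.8,"jaw": -1},
  {"ax": 0,"ay": 0,"az": 0,"tx": 0.28,"ty": -0.05,"tz": 10.8,"jaw": -1},
  {"ax": 0,"ay": 0,"az": 0,"tx": 0.28,"ty": -0.05,"tz": 12.5,"jaw": -1},
  {"ax": 0,"ay": 0,"az": 0,"tx": 0.28,"ty": -0.05,"tz": 13.1,"jaw": -0.6},
  {"ax": 0,"ay": 0,"az": 0,"tx": 0.28,"ty": -0.05,"tz": 13.1,"jaw": -0.2},
  {"ax": 0,"ay": 0,"az": 0,"tx": 0.28,"ty": -0.05,"tz": 13.1,"jaw": 0.2},
  {"ax": 0,"ay": 0,"az": 0,"tx": 0.28,"ty": -0.05,"tz": 13.1,"jaw": 0.7},
  {"ax": 0,"ay": 0,"az": 0,"tx": 0.28,"ty": -0.05,"tz": 13.1,"jaw": 0.7},
  {"ax": 0,"ay": 0,"az": 0,"tx": 0.28,"ty": -0.05,"tz": 13.1,"jaw": 0.7},
  {"ax": 0,"ay": 0,"az": 0,"tx": 0.28,"ty": -0.05,"tz": 13.1,"jaw": 0.7},
], newtons=35)

```text
t: 19.02
tool_pos: [0.4404, 0.0787, 0.0616]
tcp_rot: [[0.0, 1.0, 0.003], [1.0, -0.0, -0.0], [-0.0, 0.003, -1.0]]
ft_force: [-0.3, -0.1, 7.4]
opening: 0.0362
gripper_force: 35.0
```

Call:
play_rows([
  {"ax": 0,"ay": 0,"az": 0,"tx": 0,"ty": 0,"tz": -1,"jaw": 0.7},
  {"ax": 0,"ay": 0,"az": 0,"tx": 0,"ty": 0,"tz": -3.5,"jaw": 0.7},
  {"ax": 0,"ay": 0,"az": 0,"tx": 0,"ty": 0,"tz": -6.5,"jaw": 0.7},
  {"ax": 0,"ay": 0,"az": 0,"tx": -0.8,"ty": 0.9,"tz": -9,"jaw": 0.7},
  {"ax": 0,"ay": 0,"az": 0,"tx": -2.8,"ty": 3.1,"tz": -9.5,"jaw": 0.7},
  {"ax": 0,"ay": 0,"az": 0,"tx": -5.2,"ty": 5.8,"tz": -9.5,"jaw": 0.7},
  {"ax": 0,"ay": 0,"az": 0,"tx": -7.6,"ty": 8.5,"tz": -9.5,"jaw": 0.7},
  {"ax": 0,"ay": 0,"az": 0,"tx": -10,"ty": 11.2,"tz": -9.5,"jaw": 0.7},
  {"ax": 0,"ay": 0,"az": 0,"tx": -12.4,"ty": 13.9,"tz": -9.5,"jaw": 0.7},
  {"ax": 0,"ay": 0,"az": 0,"tx": -14.8,"ty": 16.6,"tz": -9.5,"jaw": 0.7},
  {"ax": 0,"ay": 0,"az": 0,"tx": -16.6,"ty": 18.7,"tz": -9.5,"jaw": 0.7},
  {"ax": 0,"ay": 0,"az": 0,"tx": -17.2,"ty": 19.4,"tz": -9.5,"jaw": 0.7},
])

```text
t: 20.02
tool_pos: [0.6356, -0.0987, 0.156]
tcp_rot: [[0.006, 1.0, 0.002], [1.0, -0.006, -0.001], [-0.001, 0.002, -1.0]]
ft_force: [0.2, -1.1, 0.1]
opening: 0.0355
gripper_force: 35.4
```

Call:
play_rows([
  {"ax": 0,"ay": 0,"az": 0,"tx": 0,"ty": 0,"tz": 0,"jaw": 0.7},
  {"ax": 0,"ay": 0,"az": 0,"tx": 0,"ty": 0,"tz": 0,"jaw": 0.7},
  {"ax": 0,"ay": 0,"az": 0,"tx": 0,"ty": 0,"tz": 0,"jaw": 0.7},
])

```text
t: 20.27
tool_pos: [0.6318, -0.0915, 0.1556]
tcp_rot: [[-0.002, 1.0, -0.001], [1.0, 0.002, 0.001], [0.001, -0.001, -1.0]]
ft_force: [-0.5, 0.9, -0.1]
opening: 0.0358
gripper_force: 35.4
```

```bash
python3 - <<'E'
from h import *
s=bot.read_state(); print(s["t"],s["tool_pos"],s["opening"],s["gripper_force"])
w=cam("wrist"); save(w,"w5.png")
E
```

```text
20.2667 [ 0.63178269 -0.09150609  0.1556176 ] 0.035797028325877 35.435487603535876
```

View pics/w5.png

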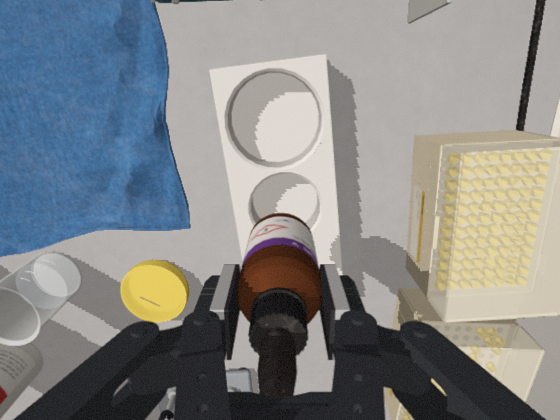

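The dropper bottle hangs upright over the middle pocket at (285,200), and the beaker stands undisturbed at (50,285). I'll lower the bottle.

Call:
play_rows([
  {"ax": 0,"ay": 0,"az": 0,"tx": 0,"ty": 0,"tz": 1,"jaw": 0.7},
  {"ax": 0,"ay": 0,"az": 0,"tx": 0,"ty": 0,"tz": 3,"jaw": 0.7},
  {"ax": 0,"ay": 0,"az": 0,"tx": 0,"ty": 0,"tz": 5,"jaw": 0.7},
  {"ax": 0,"ay": 0,"az": 0,"tx": 0,"ty": 0,"tz": 6.5,"jaw": 0.7},
  {"ax": 0,"ay": 0,"az": 0,"tx": 0,"ty": 0,"tz": 7.7,"jaw": 0.7},
  {"ax": 0,"ay": 0,"az": 0,"tx": 0,"ty": 0,"tz": 8.5,"jaw": 0.7},
  {"ax": 0,"ay": 0,"az": 0,"tx": 0,"ty": 0,"tz": 8.8,"jaw": 0.7},
  {"ax": 0,"ay": 0,"az": 0,"tx": 0,"ty": 0,"tz": 8.95,"jaw": 0.7},
  {"ax": 0,"ay": 0,"az": 0,"tx": 0,"ty": 0,"tz": 8.95,"jaw": 0.7},
  {"ax": 0,"ay": 0,"az": 0,"tx": 0,"ty": 0,"tz": 8.95,"jaw": 0.7},
])

```text
t: 21.15
tool_pos: [0.6338, -0.0933, 0.0667]
tcp_rot: [[-0.0, 1.0, 0.001], [1.0, 0.0, -0.0], [-0.0, 0.001, -1.0]]
ft_force: [0.5, 0.1, -0.9]
opening: 0.0355
gripper_force: 35.4
```

Call:
play_rows([
  {"ax": 0,"ay": 0,"az": 0,"tx": 0,"ty": 0,"tz": 0.1,"jaw": 0.7},
  {"ax": 0,"ay": 0,"az": 0,"tx": 0,"ty": 0,"tz": 0.1,"jaw": 0.3},
  {"ax": 0,"ay": 0,"az": 0,"tx": 0,"ty": 0,"tz": 0.1,"jaw": 0},
  {"ax": 0,"ay": 0,"az": 0,"tx": 0,"ty": 0,"tz": 0.1,"jaw": -0.3},
  {"ax": 0,"ay": 0,"az": 0,"tx": 0,"ty": 0,"tz": 0,"jaw": -0.5},
  {"ax": 0,"ay": 0,"az": 0,"tx": 0,"ty": 0,"tz": -1,"jaw": -0.5},
  {"ax": 0,"ay": 0,"az": 0,"tx": 0,"ty": 0,"tz": -3.5,"jaw": -0.5},
  {"ax": 0,"ay": 0,"az": 0,"tx": 0,"ty": 0,"tz": -7,"jaw": -0.5},
  {"ax": 0,"ay": 0,"az": 0,"tx": 0,"ty": 0,"tz": -10.5,"jaw": -0.7},
  {"ax": 0,"ay": 0,"az": 0,"tx": 0,"ty": -1,"tz": -13,"jaw": -1},
  {"ax": 0,"ay": 0,"az": 0,"tx": -1.5,"ty": -3.5,"tz": -13.5,"jaw": -1},
  {"ax": 0,"ay": 0,"az": 0,"tx": -3.5,"ty": -6.5,"tz": -13.5,"jaw": -1},
])

```text
t: 22.15
tool_pos: [0.5709, -0.1256, 0.205]
tcp_rot: [[-0.005, 1.0, 0.008], [1.0, 0.005, 0.0], [0.0, 0.008, -1.0]]
ft_force: [-0.5, -1.8, -0.4]
opening: 0.0852
gripper_force: 0.0
```

Call:
play_rows([
  {"ax": 0,"ay": 0,"az": 0,"tx": -2,"ty": -3,"tz": 0,"jaw": -1},
  {"ax": 0,"ay": 0,"az": 0,"tx": -4,"ty": -6,"tz": 0,"jaw": -1},
  {"ax": 0,"ay": 0,"az": 0,"tx": -6.1,"ty": -9.2,"tz": 0,"jaw": -1},
  {"ax": 0,"ay": 0,"az": 0,"tx": -8.2,"ty": -12.4,"tz": 0,"jaw": -1},
  {"ax": 0,"ay": 0,"az": 0,"tx": -10.3,"ty": -15.6,"tz": 0,"jaw": -1},
  {"ax": 0,"ay": 0,"az": 0,"tx": -12.2,"ty": -18.4,"tz": 0,"jaw": -1},
  {"ax": 0,"ay": 0,"az": 0,"tx": -13.4,"ty": -20.2,"tz": 0,"jaw": -1},
  {"ax": 0,"ay": 0,"az": 0,"tx": -13.7,"ty": -20.7,"tz": 0,"jaw": -1},
  {"ax": 0,"ay": 0,"az": 0,"tx": -13.7,"ty": -20.7,"tz": 0,"jaw": -1},
  {"ax": 0,"ay": 0,"az": 0,"tx": -13.7,"ty": -20.7,"tz": 0,"jaw": -1},
  {"ax": 0,"ay": 0,"az": 0,"tx": -13.7,"ty": -20.7,"tz": 0,"jaw": -1},
])

```text
t: 23.07
tool_pos: [0.3627, -0.2646, 0.2014]
tcp_rot: [[-0.002, 1.0, 0.002], [1.0, 0.002, -0.0], [-0.0, 0.002, -1.0]]
ft_force: [0.8, -0.5, -0.6]
opening: 0.0855
gripper_force: 0.0
```

```bash
python3 - <<'E'
from h import *
s=bot.read_state(); print(s["t"],s["tool_pos"])
w=look("fixer_bottle",0); blobz(w,.097,.12,(.362,-.266),.03); blobz(w,.03,.09,(.362,-.266),.04)
c=cam("top"); P=cloud(c).reshape(-1,3)
yaw=np.radians(7.1);R=np.array([[np.cos(yaw),-np.sin(yaw)],[np.sin(yaw),np.cos(yaw)]]); L=(P[:,:2]-[.6333,-.0846])@R
for n,y,r,h in(("oil",-.068,.018,.04),("stain",-.01,.025,.05)):
    m=(np.hypot(L[:,0],L[:,1]-y)<r)&(P[:,2]>h)&(P[:,2]<.2); q=np.c_[L[m],P[m,2]]; print(n,len(q),(q.min(0)+q.max(0))/2,np.ptp(q,0),q[:,2].max())
E
```

```text
23.0667 [ 0.36273454 -0.26455288  0.20139253]
fixer_bottle org 0.75 [275. 180.] [ 0.3578 -0.2662  0.    ]
blob 1513 circ 0.3624 -0.2675 15.1 mean [ 0.3625 -0.2659  0.1075] zp [0.102  0.108  0.1091]
blob 2421 circ 0.3624 -0.2676 26.1 mean [ 0.3624 -0.2549  0.0758] zp [0.0409 0.0826 0.0864]
oil 50 [-0.00206005 -0.06856022  0.05417564] [0.02314154 0.02315039 0.0281516 ] 0.06825144035899844
stain 149 [-0.00147243 -0.00987028  0.0862463 ] [0.0373822  0.03719794 0.07006131] 0.12127695679347705
```

Both bottles in the block stand centred. Now I'll grip the fixer bottle at (0.3624, -0.2676).

Call:
play_rows([
  {"ax": 0,"ay": 0,"az": 0,"tx": -0.2,"ty": 0,"tz": 1.5,"jaw": -1},
  {"ax": 0,"ay": 0,"az": 0,"tx": -0.3,"ty": 0,"tz": 4.5,"jaw": -1},
  {"ax": 0,"ay": 0,"az": 0,"tx": -0.3,"ty": 0,"tz": 8,"jaw": -1},
  {"ax": 0,"ay": 0,"az": 0,"tx": -0.3,"ty": 0,"tz": 11,"jaw": -1},
  {"ax": 0,"ay": 0,"az": 0,"tx": -0.3,"ty": 0,"tz": 13.3,"jaw": -1},
  {"ax": 0,"ay": 0,"az": 0,"tx": -0.3,"ty": 0,"tz": 14.4,"jaw": -1},
  {"ax": 0,"ay": 0,"az": 0,"tx": -0.3,"ty": 0,"tz": 14.4,"jaw": -0.5},
  {"ax": 0,"ay": 0,"az": 0,"tx": -0.3,"ty": 0,"tz": 14.4,"jaw": 0},
  {"ax": 0,"ay": 0,"az": 0,"tx": -0.3,"ty": 0,"tz": 14.4,"jaw": 0.5},
  {"ax": 0,"ay": 0,"az": 0,"tx": -0.3,"ty": 0,"tz": 14.4,"jaw": 0.5},
  {"ax": 0,"ay": 0,"az": 0,"tx": -0.3,"ty": 0,"tz": 14.4,"jaw": 0.5},
], newtons=45)

```text
t: 24.13
tool_pos: [0.3624, -0.2692, 0.0583]
tcp_rot: [[0.0, 1.0, 0.003], [1.0, -0.0, -0.002], [-0.002, 0.003, -1.0]]
ft_force: [1.2, 1.2, 4.6]
opening: 0.0499
gripper_force: 47.2
```

Call:
play_rows([
  {"ax": 0,"ay": 0,"az": 0,"tx": 0,"ty": 0,"tz": -1,"jaw": 0.5},
  {"ax": 0,"ay": 0,"az": 0,"tx": 0,"ty": 0,"tz": -3.5,"jaw": 0.5},
  {"ax": 0,"ay": 0,"az": 0,"tx": 0,"ty": 0,"tz": -6.5,"jaw": 0.5},
  {"ax": 0,"ay": 0,"az": 0,"tx": 0,"ty": 0,"tz": -9.5,"jaw": 0.5},
  {"ax": 0,"ay": 0,"az": 0,"tx": 0.6,"ty": 0.6,"tz": -12.5,"jaw": 0.5},
  {"ax": 0,"ay": 0,"az": 0,"tx": 2.2,"ty": 2.4,"tz": -14.3,"jaw": 0.5},
  {"ax": 0,"ay": 0,"az": 0,"tx": 4.3,"ty": 4.8,"tz": -14.5,"jaw": 0.5},
  {"ax": 0,"ay": 0,"az": 0,"tx": 6.5,"ty": 7.2,"tz": -14.5,"jaw": 0.5},
  {"ax": 0,"ay": 0,"az": 0,"tx": 8.7,"ty": 9.6,"tz": -14.5,"jaw": 0.5},
  {"ax": 0,"ay": 0,"az": 0,"tx": 10.9,"ty": 12,"tz": -14.5,"jaw": 0.5},
  {"ax": 0,"ay": 0,"az": 0,"tx": 13.1,"ty": 14.4,"tz": -14.5,"jaw": 0.5},
  {"ax": 0,"ay": 0,"az": 0,"tx": 15.3,"ty": 16.8,"tz": -14.5,"jaw": 0.5},
])

```text
t: 25.13
tool_pos: [0.5297, -0.1147, 0.2028]
tcp_rot: [[0.0, 1.0, 0.0], [1.0, -0.0, -0.001], [-0.001, 0.0, -1.0]]
ft_force: [-1.0, -1.4, -0.6]
opening: 0.0501
gripper_force: 47.3
```

Call:
play_rows([
  {"ax": 0,"ay": 0,"az": 0,"tx": 2.2,"ty": 2.4,"tz": 0,"jaw": 0.5},
  {"ax": 0,"ay": 0,"az": 0,"tx": 4.4,"ty": 4.9,"tz": 0,"jaw": 0.5},
  {"ax": 0,"ay": 0,"az": 0,"tx": 6.5,"ty": 7.4,"tz": 0,"jaw": 0.5},
  {"ax": 0,"ay": 0,"az": 0,"tx": 7.9,"ty": 9,"tz": 0,"jaw": 0.5},
  {"ax": 0,"ay": 0,"az": 0,"tx": 8.5,"ty": 9.6,"tz": 0,"jaw": 0.5},
  {"ax": 0,"ay": 0,"az": 0,"tx": 8.5,"ty": 9.6,"tz": 0,"jaw": 0.5},
  {"ax": 0,"ay": 0,"az": 0,"tx": 8.5,"ty": 9.6,"tz": 0,"jaw": 0.5},
  {"ax": 0,"ay": 0,"az": 0,"tx": 8.5,"ty": 9.6,"tz": 0,"jaw": 0.5},
  {"ax": 0,"ay": 0,"az": 0,"tx": 8.5,"ty": 9.6,"tz": 0,"jaw": 0.5},
])

```text
t: 25.88
tool_pos: [0.624, -0.0327, 0.2019]
tcp_rot: [[0.002, 1.0, -0.001], [1.0, -0.002, -0.001], [-0.001, -0.001, -1.0]]
ft_force: [0.1, 1.3, -1.2]
opening: 0.0501
gripper_force: 47.3
```

```bash
python3 - <<'E'
from h import *
s=bot.read_state(); print(s["t"],s["tool_pos"],s["opening"],s["gripper_force"])
w=cam("wrist"); save(w,"w6.png")
P=cloud(w).reshape(-1,3); q=P[(abs(P[:,2]-.03)<.006)&(np.hypot(P[:,0]-.633,P[:,1]+.085)<.13)]
yaw=np.radians(7.1);R=np.array([[np.cos(yaw),-np.sin(yaw)],[np.sin(yaw),np.cos(yaw)]]);L=(q[:,:2]-[.6333,-.0846])@R
print(len(q),np.percentile(L,[.5,99.5],axis=0))
E
```

```text
25.8833 [ 0.62403311 -0.03267667  0.20186386] 0.05014882205115677 47.31837346684188
3603 [[-0.03911674 -0.07360316]
 [ 0.12241644  0.09498776]]
```

View pics/w6.png

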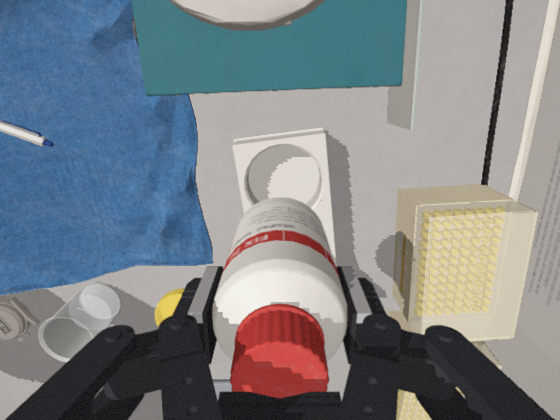

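The fixer hangs upright over the wide pocket at (285,178). I'll lower it gently.

Call:
play_rows([
  {"ax": 0,"ay": 0,"az": 0,"tx": 0.2,"ty": 0.1,"tz": 1,"jaw": 0.5},
  {"ax": 0,"ay": 0,"az": 0,"tx": 0.2,"ty": 0.1,"tz": 3,"jaw": 0.5},
  {"ax": 0,"ay": 0,"az": 0,"tx": 0.2,"ty": 0.1,"tz": 5,"jaw": 0.5},
  {"ax": 0,"ay": 0,"az": 0,"tx": 0.2,"ty": 0.1,"tz": 7,"jaw": 0.5},
  {"ax": 0,"ay": 0,"az": 0,"tx": 0.2,"ty": 0.1,"tz": 8.5,"jaw": 0.5},
  {"ax": 0,"ay": 0,"az": 0,"tx": 0.2,"ty": 0.1,"tz": 9.5,"jaw": 0.5},
  {"ax": 0,"ay": 0,"az": 0,"tx": 0.2,"ty": 0.1,"tz": 10,"jaw": 0.5},
  {"ax": 0,"ay": 0,"az": 0,"tx": 0.2,"ty": 0.1,"tz": 10,"jaw": 0.5},
  {"ax": 0,"ay": 0,"az": 0,"tx": 0.2,"ty": 0.1,"tz": 10,"jaw": 0.5},
  {"ax": 0,"ay": 0,"az": 0,"tx": 0.2,"ty": 0.1,"tz": 10,"jaw": 0.5},
])

```text
t: 26.77
tool_pos: [0.6269, -0.0283, 0.1029]
tcp_rot: [[-0.0, 1.0, 0.002], [1.0, 0.0, 0.0], [0.0, 0.002, -1.0]]
ft_force: [-0.2, -0.9, -1.1]
opening: 0.0502
gripper_force: 47.3
```

Position is (0.627, -0.028) against the target (0.6264, -0.029). Lowering the last part.

Call:
play_rows([
  {"ax": 0,"ay": 0,"az": 0,"tx": 0,"ty": 0,"tz": 0.8,"jaw": 0.5},
  {"ax": 0,"ay": 0,"az": 0,"tx": 0,"ty": 0,"tz": 1.8,"jaw": 0.5},
  {"ax": 0,"ay": 0,"az": 0,"tx": 0,"ty": 0,"tz": 2.7,"jaw": 0.5},
  {"ax": 0,"ay": 0,"az": 0,"tx": 0,"ty": 0,"tz": 3.3,"jaw": 0.5},
  {"ax": 0,"ay": 0,"az": 0,"tx": 0,"ty": 0,"tz": 3.6,"jaw": 0.5},
  {"ax": 0,"ay": 0,"az": 0,"tx": 0,"ty": 0,"tz": 3.8,"jaw": 0.5},
  {"ax": 0,"ay": 0,"az": 0,"tx": 0,"ty": 0,"tz": 3.8,"jaw": 0.5},
  {"ax": 0,"ay": 0,"az": 0,"tx": 0,"ty": 0,"tz": 3.8,"jaw": 0.5},
])

```text
t: 27.43
tool_pos: [0.6252, -0.0284, 0.0643]
tcp_rot: [[-0.0, 1.0, -0.002], [1.0, 0.0, -0.001], [-0.001, -0.002, -1.0]]
ft_force: [-4.2, -1.2, 7.4]
opening: 0.0502
gripper_force: 48.2
```

The floor is reached at 7 N, so I'll release and rise.

Call:
play_rows([
  {"ax": 0,"ay": 0,"az": 0,"tx": 0,"ty": 0,"tz": -0.1,"jaw": 0.3},
  {"ax": 0,"ay": 0,"az": 0,"tx": 0,"ty": 0,"tz": -0.1,"jaw": 0},
  {"ax": 0,"ay": 0,"az": 0,"tx": 0,"ty": 0,"tz": -0.1,"jaw": -0.4},
  {"ax": 0,"ay": 0,"az": 0,"tx": 0,"ty": 0,"tz": -0.1,"jaw": -0.8},
  {"ax": 0,"ay": 0,"az": 0,"tx": 0,"ty": 0,"tz": -0.1,"jaw": -0.8},
  {"ax": 0,"ay": 0,"az": 0,"tx": 0,"ty": 0,"tz": -1,"jaw": -0.8},
  {"ax": 0,"ay": 0,"az": 0,"tx": 0,"ty": 0,"tz": -3,"jaw": -0.8},
  {"ax": 0,"ay": 0,"az": 0,"tx": 0,"ty": 0,"tz": -6,"jaw": -0.8},
  {"ax": 0,"ay": 0,"az": 0,"tx": 0,"ty": 0,"tz": -9,"jaw": -0.8},
  {"ax": 0,"ay": 0,"az": 0,"tx": 0,"ty": 0,"tz": -12,"jaw": -0.8},
  {"ax": 0,"ay": 0,"az": 0,"tx": 0,"ty": -1,"tz": -14.5,"jaw": -0.8},
  {"ax": 0,"ay": 0,"az": 0,"tx": -1,"ty": -3,"tz": -16,"jaw": -0.8},
])

```text
t: 28.43
tool_pos: [0.5988, -0.0352, 0.2282]
tcp_rot: [[-0.003, 1.0, 0.007], [1.0, 0.003, 0.002], [0.002, 0.007, -1.0]]
ft_force: [1.0, 0.1, -0.0]
opening: 0.0771
gripper_force: 0.0
```

Call:
play_rows([
  {"ax": 0,"ay": 0,"az": 0,"tx": -1.5,"ty": -2.5,"tz": 0,"jaw": -0.8},
  {"ax": 0,"ay": 0,"az": 0,"tx": -3.5,"ty": -5.5,"tz": 0,"jaw": -0.8},
  {"ax": 0,"ay": 0,"az": 0,"tx": -5.5,"ty": -8.5,"tz": 0,"jaw": -0.8},
  {"ax": 0,"ay": 0,"az": 0,"tx": -7.5,"ty": -11.5,"tz": 0,"jaw": -0.8},
  {"ax": 0,"ay": 0,"az": 0,"tx": -9.5,"ty": -14.5,"tz": 0,"jaw": -0.8},
  {"ax": 0,"ay": 0,"az": 0,"tx": -11.5,"ty": -17,"tz": 0,"jaw": -0.8},
  {"ax": 0,"ay": 0,"az": 0,"tx": -12.5,"ty": -18.5,"tz": 0,"jaw": -0.8},
  {"ax": 0,"ay": 0,"az": 0,"tx": -13,"ty": -19,"tz": 0,"jaw": -0.8},
  {"ax": 0,"ay": 0,"az": 0,"tx": -13,"ty": -19,"tz": 0,"jaw": -0.8},
  {"ax": 0,"ay": 0,"az": 0,"tx": -13,"ty": -19,"tz": 0,"jaw": -0.8},
])

```text
t: 29.27
tool_pos: [0.4071, -0.1683, 0.2245]
tcp_rot: [[0.0, 1.0, 0.002], [1.0, -0.0, -0.001], [-0.001, 0.002, -1.0]]
ft_force: [0.3, -0.3, -0.0]
opening: 0.0768
gripper_force: 0.0
```

```bash
python3 - <<'E'
from h import *
np.set_printoptions(precision=4,suppress=True)
yaw=np.radians(7.1);R=np.array([[np.cos(yaw),-np.sin(yaw)],[np.sin(yaw),np.cos(yaw)]])
print(bot.read_state()["tool_pos"])
for cn in("top","side"):
    c=cam(cn); P=cloud(c).reshape(-1,3); L=(P[:,:2]-[.6333,-.0846])@R
    for n,y,r,h in(("oil",-.068,.02,.036),("stain",-.01,.026,.036),("fixer",.056,.033,.036)):
        m=(np.hypot(L[:,0],L[:,1]-y)<r)&(P[:,2]>h)&(P[:,2]<.2); q=np.c_[L[m],P[m,2]]
        if len(q): print(cn,n,len(q),(q.min(0)+q.max(0))/2,np.ptp(q,0),np.percentile(q[:,2],[90,97]))
    q=P[(np.hypot(P[:,0]-.554,P[:,1]+.3283)<.03)&(P[:,2]>.055)&(P[:,2]<.09)]; print("stack",len(q),np.percentile(q[:,2],[10,50,90]))
    a=cv2.resize(c["im"][110:290,130:400] if cn=="top" else c["im"][140:320,180:360],None,fx=2.2,fy=2.2,interpolation=cv2.INTER_CUBIC)
    b=a if cn=="top" else np.hstack([b[:396],a[:396]])
b=b[:,:,::-1]; b=cv2.resize(b,None,fx=.8,fy=.8); cv2.imwrite("pics/end.png",b); print(b.shape)
E
```

```text
[ 0.4071 -0.1683  0.2245]
top oil 58 [-0.0022 -0.0686  0.0519] [0.0225 0.0232 0.0304] [0.063  0.0654]
top stain 162 [-0.0015 -0.0099  0.0809] [0.0379 0.0371 0.0869] [0.1081 0.1191]
top fixer 324 [-0.0015  0.0578  0.0775] [0.0506 0.0509 0.0827] [0.1148 0.1167]
stack 348 [0.072  0.075  0.0783]
side oil 45 [-0.0048 -0.0664  0.0507] [0.0178 0.0217 0.0292] [0.0636 0.0648]
side stain 151 [-0.0028 -0.0059  0.0799] [0.0364 0.0359 0.0864] [0.109  0.1166]
side fixer 383 [-0.      0.0654  0.0791] [0.0534 0.046  0.0799] [0.1128 0.1159]
stack 172 [0.0625 0.0743 0.0776]
(317, 792, 3)
```

View pics/end.png

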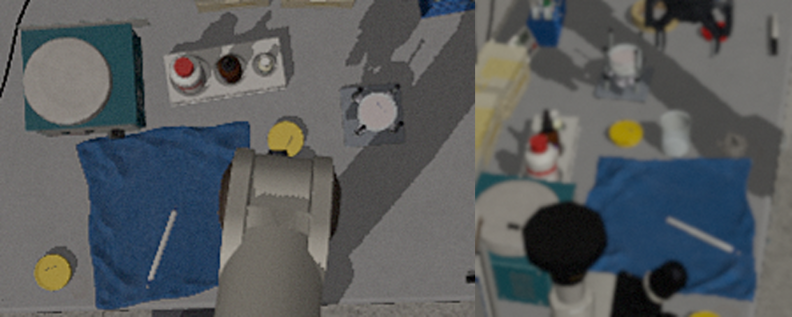

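The final views show all three bottles upright in their pockets: (185,72), (229,68) and (264,63), with tops at the expected heights. The dish stack is level on the platform at (378,112), and the beaker is still in place at (675,130) in the side half. I'll hand it in.

```bash
python3 -c "
from bench import bot
print(bot.job_done())"
```

```text
the job is handed in; nothing more can be done
None
```

I handed the job in at about 29 s of the 122 s allowed: the last camera views showed both dishes stacked level on the platform and the three bottles upright in their matching pockets, with the beaker still standing; the hand-in returned no verdict.

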